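# Unload the push-latch drainer onto the drying pegs

### The arm

A 7-joint arm with a two-finger parallel gripper is mounted at the origin on the work surface. World frame = base frame: x ahead of the robot, y to its left, z up, the work surface at z = 0. Lengths are in m, angles in degrees, forces in N, time in s.
With the tool pointing down it reaches from about 0.425 to 0.875 m from the base axis. Payload 9.9 kg.
Tool frame: the origin (TCP) lies midway between the tips of the shut fingers; the grasp point (between the pads) lies 19 mm behind it; z points along the fingers, y is the direction in which the jaws open and shut (so a half turn about z gives the same grasp; the last joint's range is limited). The gripper opens to 85 mm and grips with 20 to 120 N. Pads are 22 mm wide; open, the fingers measure 114 mm over their backs; the gripper's body (76 mm by 85 mm) begins 54 mm behind the grasp point. The pads swing forward as they close: fully open they stand 13 mm farther back than shut.
Start: joints at [59.828, 32.985, 1.427, 82.34, -0.859, 64.687, -3.237], TCP at [0.289, -0.61, 0.208] pointing down, gripper open.
Joint ranges: [-157.87, 157.87], [-19.46, 123.44], [-87.15, 90], [11.01, 140.99], [-62.26, 242.26], [9.8, 113.94], [-161.44, 161.44]. Speed limits (degrees/s): [127.2, 127.2, 172.46, 172.46, 180, 180, 180].

### API

Orientations are given as [roll, pitch, yaw] about the fixed x, y, z axes, in that order (R = Rz(yaw) Ry(pitch) Rx(roll)).
In Python, from bench import * gives the robot as it stands.
- The arm moves only by the tool drive_tool, never from a script. Its argument "moves" is a list of rows, each a list of 5 numbers: the shift along the tool's x, y, z in cm, then the turn about the tool's z in degrees, then the closure, from 0 (fully open) to 1 (shut). In form: [[tx, ty, tz, twist, jaw], ...]. A call has 1 to 8 rows; each row is the pose to reach, as a shift and turn from the pose commanded when the call began, along the tool's axes at that moment; what a row does not reach only later rows make up. A row lasts 1/8 s, in which the tool goes at most 62.5 mm and 10.7 degrees, less where a joint would pass 70% of its speed; a pose out of reach is approached as far as the arm can. A call with a gripper value outside its range is refused whole. The fingers move at their own pace and stop on an object; "newtons" is the grip in N (left out, the last holds). Time passes only in rows, so rows that repeat a pose let the fingers close. It gives the time, the measured TCP pose, the force and the opening at its end, in the units of the state.
- read_state(): the state, without advancing time (a new reading comes with each control period).
- camera(name): name is "scene" or "top" or "wrist"; returns a dict with "color" (400x640x3 uint8, blue, green, red), "depth" (400x640 float32, m along the optical axis (not along the pixel's ray), 0 where there is no reading), "camera_matrix" (3x3 intrinsics, pixels), "R" (3x3) and "t" (3): a world point X has camera coordinates R X + t. Camera axes: x right, y down, z forward; pixel columns grow to the right and rows downward; lengths in m; the calibration is good to about 2 mm. A picture is of the moment at which its call begins.
- finish_job(): hands the job in, once; it reports no verdict.
The state is a dict: "t": time; "qpos": joint angles; "qvel": joint speeds; "tau": joint torques, N m; "ee_pos": TCP position; "ee_rot": TCP orientation; "contact_force": force on the tool from outside, world axes, zero at the start; "moment": the same for the moment, N m; "opening": finger opening in m.
Only numpy, scipy, OpenCV 4.12 (cv2) and the standard library are available. Lean on these libraries where they do the work, as an engineer would, in place of code of your own. Each camera call takes 0.05 s, during which the arm holds its last target.

### The job

Press the blue-edged clear cover of the drainer so that its push latch lets go and it springs open; turn every orange tumbler lying inside upside down onto a drying peg of its own, leaving the green tumbler on its peg, with each rim standing flat on the rack; then push the cover down until it latches shut again. Do not disturb the other things on the counter.

Things in the scene. Friction and masses are not known exactly. Their poses are not given: they have to be found in the camera images.
- drainer: white drainer tray fixed to the counter, 155 deep (x) by 400 mm wide (y). Origin: centre of its underside; +x to the hinged far side. Front wall (-x, robot side) 30 high, sides 45, back 110. Inside, a draining slope falls 20 deg towards +x, with three slots centred at y = -127, -27, +73 mm, 82 wide between 5 mm ribs. Latch housing 94 high, 44 wide in the front corner at the +y end.
- cover_press (a point): the white press spot on top of the cover's front middle, 137 mm from the hinge axis along the cover; 120 mm above the counter when latched. Its x axis points along the cover to the hinge, its z axis out of the cover's outer face.
- cover_hinge (a point): point on the cover's hinge axis at mid-width: drainer frame (77.5, 0, 112) mm; the axis is the drainer's y. The cover is a clear panel, 6 mm thick, its underside passing through the axis, 153 mm from hinge to front edge, 400 mm wide, with a blue skirt reaching 24 mm below the underside at the front edge; at the +y end a black latch block hangs 52 mm below it.
- cover (a joint): cover angle, rad: 0 to 0.02 latched, 1.30 sprung open, -0.094 at the stop (12 mm in at the press spot). Push-push latch: press in beyond -0.08 and let go; it springs open in about 2 s (do not block it). To relatch push the open cover all the way down, beyond -0.08, and let go: it stays at 0. Needs 2 to 5 N at the press spot. Each full press changes the state; a shallow one does not.
- tumbler_a: orange octagonal tumbler, straight-sided: 60 mm across flats, 95 tall, wall 4, base 7, inside 52 across flats and 88 deep, 110 g. Origin: its centre, halfway along its axis; z axis from base to mouth. At the start it lies on a flat in a drainer slot, mouth to the far side (the drainer's +x) and 20 deg downwards, origin 54 mm above the counter. One of the three may be absent (no pose).
- tumbler_b: same as tumbler_a
- tumbler_c: same as tumbler_a
- dry_tumbler: green tumbler of the same shape and size as the orange ones, already upside down on one of the pegs (any of the four); origin at its centre, 59.5 mm above the counter; z axis to the mouth, now downwards. It stays there.
- rack: aluminium drying rack plate fixed to the counter, 240 by 240 mm, 12 mm thick, with four pegs in a square, about 134 mm (its x) by 130 mm (its y) apart. Origin: centre of its underside, z up.
- peg_1: blue upright drying peg, 22 mm diameter, 73 mm tall with a round top, fixed on the rack plate. Origin: centre of its foot, on the plate's top (12 mm above the counter), z up. A tumbler stands over it upside down with its rim on the plate and its centre 47.5 mm above the peg's foot.
- peg_2: same as peg_1
- peg_3: same as peg_1
- peg_4: same as peg_1
- soap: green soap bottle, 60 mm diameter, 170 mm tall, origin under its middle; leave alone
- jar: amber jar with a steel cap, 76 mm diameter, 100 mm tall, origin under its middle; leave alone
- bowl: white bowl, 130 mm diameter, 50 mm tall, origin under its middle; leave alone
- mug: blue mug, 80 mm diameter, 90 mm tall, between drainer and rack at the far side, origin under its middle, handle towards its +y; leave alone
- spatula: spatula lying on the counter to the robot's right; leave alone
Mind the look-alikes: they are no part of the job. What is shaped like the dry_tumbler but purple or yellow is not meant.

How it is judged:
By the outcome, as a careful person would: the job done as asked, in the order asked, and still so for the second after the job is handed in, with the robot touching nothing.
Of tumbler_a, tumbler_b, tumbler_c only 2 to 3 are there at a start; the rules pass over those that are not, and their reading is None.
At some moment in a run one of tumbler_a, tumbler_b, tumbler_c may be knocked a few centimetres aside while the robot is not near it.
It also fails if it takes over 210 s, if anything falls off the work surface, if the arm or the gripper's body presses on something with over 40 N, if the wrist force passes 120 N, or if a joint passes its speed limit or range.

## Working session

There is one attempt and no reset: what is moved stays moved. The work goes in short steps, Python scripts to look and compute and a tool call to move; the robot and the scene stay as the last step left them, time stands still between calls to the robot, and variables do not carry over. Pictures are saved under pics/ and viewed, and the job is handed in when it is done.

Besides the shell and the picture viewer there is one more tool, called after "Request:" by a JSON object that holds its "name" and its "arguments", one argument or row to a line. drive_tool: Moves the arm, as the interface text tells. Its arguments: {"type":"object","properties":{"moves":{"type":"array"},"newtons":{"type":"number"}},"required":["moves"]}

```bash
ls -la; mkdir -p pics; cat > h.py <<'E'
from bench import *
import numpy as np, cv2
def snap(n,f):
    c=camera(n); cv2.imwrite('pics/'+f+'.png',c['color']); np.savez('pics/'+f+'.npz',**c); return c
def world(c,u,v,z=None,d=None):
    K=c['camera_matrix'];r=np.linalg.inv(K)@np.array([u,v,1.]);R=c['R'];t=c['t']
    o=-R.T@t; w=R.T@r
    if z is not None: return o+w*(z-o[2])/w[2]
    return o+w*d
def cloud(c):
    d=c['depth'];h,w=d.shape;u,v=np.meshgrid(np.arange(w),np.arange(h))
    P=np.stack([u,v,np.ones_like(u)],-1).reshape(-1,3)@np.linalg.inv(c['camera_matrix']).T*d.reshape(-1,1)
    return ((P-c['t'])@c['R']).reshape(h,w,3)
def crop(c,u0,v0,u1,v1,k,f):
    cv2.imwrite('pics/'+f+'.png',cv2.resize(c['color'][v0:v1,u0:u1],None,fx=k,fy=k,interpolation=cv2.INTER_CUBIC))
def load(f): return dict(np.load('pics/'+f+'.npz'))
def proj(c,X):
    p=c['camera_matrix']@(c['R']@np.array(X,float)+c['t']); return p[:2]/p[2]
E
python3 - <<'E'
from h import *
for n in ['scene','top','wrist']:
    c=snap(n,n+'0'); print(n,c['camera_matrix'].round(1).tolist(),(-c['R'].T@c['t']).round(3))
s=read_state(); print(s)
E
```

```text
total 12
drwxr-xr-x  3 agent agent 4096 Dec  7 15:43 .
drwxr-xr-x 23 root  root  4096 Dec  7 15:43 ..
drwxr-xr-x  2 agent agent 4096 Dec  7 15:43 pics
scene [[393.9, 0.0, 317.1], [0.0, 393.9, 199.4], [0.0, 0.0, 1.0]] [ 1.332 -0.372  0.877]
top [[518.3, 0.0, 320.7], [0.0, 518.3, 209.2], [0.0, 0.0, 1.0]] [ 0.275 -0.079  1.771]
wrist [[278.8, 0.0, 315.3], [0.0, 278.8, 198.8], [0.0, 0.0, 1.0]] [ 0.365 -0.574  0.373]
{'t': 0.15, 'qpos': array([59.82889751, 33.02207279,  1.42424074, 82.37271344, -0.85869077,
       64.68762036, -3.23783409]), 'qvel': array([ 0.00469925, -0.0797344 ,  0.0589499 , -0.12973675, -0.0340308 ,
        0.02885856,  0.02074208]), 'tau': array([ 2.46134172e-03, -7.66261625e+01,  2.25255266e+00, -2.86180115e+01,
        1.55547570e-02,  9.86260042e-03, -4.07368543e-05]), 'ee_pos': array([ 0.28905692, -0.60958174,  0.20775172]), 'ee_rot': array([-1.79928309e+02,  4.37529310e-03,  2.53708967e+01]), 'contact_force': array([0.33998979, 0.23940297, 0.52070435]), 'moment': array([-0.01041505,  0.00381548, -0.00534136]), 'opening': 0.08562290404939521}
```

```bash
python3 - <<'E'
from h import *
c=load('top0'); crop(c,120,140,420,270,2.6,'top0a')
c=load('scene0'); crop(c,350,130,510,250,5,'sc0a'); crop(c,200,180,360,300,5,'sc0b')
E
python3 - <<'E'
from h import *
t=load('top0'); s=load('scene0')
T=lambda x,y:(120+x/2.6,140+y/2.6)
S1=lambda x,y:(350+x/5,130+y/5); S2=lambda x,y:(200+x/5,180+y/5)
def tri(a,b):
    A=[];B=[]
    for c,(u,v) in ((t,a),(s,b)):
        P=c['camera_matrix']@np.c_[c['R'],c['t']]
        A+= [u*P[2]-P[0], v*P[2]-P[1]]
    A=np.array(A); return np.linalg.lstsq(A[:,:3],-A[:,3],rcond=None)[0].round(4)
print('press',tri(T(231,187),S1(337,193)))
print('hingeR',tri(T(353,42),S1(277,448)), 'hingeL',tri(T(47,135),S1(706,178)))
print('frontR',tri(T(388,150),S1(97,318)), 'frontL', tri(T(80,246),S1(515,72)))
# pegs tops
print('pegTR', tri(T(587,95),S2(478,318)))
print('pegBL', tri(T(552,189),S2(484,150)))
print('pegBR', tri(T(641,225),S2(270,150)))
print('green',tri(T(690,118),S2(228,284)))
for n,p in [('BL',(562,52)),('BLb',(502,214)),('R',(670,280)),('TR',(724,130))]: print(n,world(t,*T(*p),z=.012).round(4))
W=cloud(s)
for n,p in [('press',S1(337,193))]: print(n,W[int(p[1]),int(p[0])])
W=cloud(t)
p=T(231,187);print(W[int(p[1]),int(p[0])])
for p in [(597,80),(552,190),(641,226),(690,118)]:
    a=T(*p);print(W[int(a[1]),int(a[0])])
E
```

```text
press [0.5086 0.2555 0.1214]
hingeR [0.6943 0.1101 0.1185] hingeL [0.5721 0.4864 0.1175]
frontR [0.5583 0.0646 0.1151] frontL [0.4339 0.4364 0.1229]
pegTR [ 0.6385 -0.1873  0.0774]
pegBL [ 0.5156 -0.1434  0.0794]
pegBR [ 0.4708 -0.2585  0.0774]
green [ 0.6026 -0.3134  0.115 ]
BL [ 0.7108 -0.1581  0.012 ]
BLb [ 0.4914 -0.0801  0.012 ]
R [ 0.4068 -0.3007  0.012 ]
TR [ 0.6071 -0.3742  0.012 ]
press [0.50800838 0.2568052  0.12336716]
[0.5111369  0.25748406 0.11940897]
[ 0.67636598 -0.20309197  0.00931049]
[ 0.51389545 -0.14192118  0.08500535]
[ 0.47269742 -0.25421695  0.0797014 ]
[ 0.60469324 -0.31385778  0.110156  ]
```

```bash
cat >> h.py <<'E'
def goto(x,y,z,yaw=None):
    s=read_state();p=s['ee_pos'];ps=s['ee_rot'][2]
    a=np.radians(ps);d=np.array([x,y,z])-p
    tw=0 if yaw is None else ((ps-yaw+180)%360)-180
    print('move cm/deg',np.round([100*(d[0]*np.cos(a)+d[1]*np.sin(a)),100*(d[0]*np.sin(a)-d[1]*np.cos(a)),-100*d[2],tw],2))
def st():
    s=read_state();print('t %.2f'%s['t'],'p',s['ee_pos'].round(4),'r',s['ee_rot'].round(2),'F',s['contact_force'].round(1),'op %.4f'%s['opening'],'q',s['qpos'].round(0))
D0=np.array([.5635,.274]);DY=18.
def dr(x,y):
    a=np.radians(DY);return D0+np.array([x*np.cos(a)-y*np.sin(a),x*np.sin(a)+y*np.cos(a)])
def idr(X):
    a=np.radians(DY);d=np.asarray(X)[...,:2]-D0;return np.stack([d[...,0]*np.cos(a)+d[...,1]*np.sin(a),-d[...,0]*np.sin(a)+d[...,1]*np.cos(a)],-1)
E
python3 - <<'E'
from h import *
st();goto(.5,-.3,.33,105);
c=load('top0')
for n,u,v,z in [('jar',297,243,.1),('mug',301,173,.09),('bowl',324,136,.05),('soap',264,128,.17),('yel',369,270,.095),('pur',383,307,.095)]: print(n,world(c,u,v,z=z).round(3))
E
```

```text
t 0.15 p [ 0.2891 -0.6096  0.2078] r [-179.93    0.     25.37] F [0.3 0.2 0.5] op 0.0856 q [60. 33.  1. 82. -1. 65. -3.]
move cm/deg [ 32.32 -18.93 -12.22 -79.63]
jar [ 0.413 -0.029  0.1  ]
mug [ 0.646 -0.038  0.09 ]
bowl [ 0.785 -0.114  0.05 ]
soap [0.773 0.08  0.17 ]
yel [ 0.329 -0.262  0.095]
pur [ 0.212 -0.306  0.095]
```

Request:
{"name": "drive_tool", "arguments": {
  "moves": [
    [0,0,-6,0,1],
    [0,0,-12,-10,1],
    [6,-3,-12,-20,1],
    [11,-6,-12,-30,1],
    [16,-9,-12,-40,1],
    [22,-12,-12,-50,1],
    [27,-16,-12,-60,1],
    [32.3,-19,-12,-70,1]
  ]
}}

```text
t: 1.15
ee_pos: [0.4976, -0.3016, 0.3285]
ee_rot: [-180.0, 0.0, 95.7]
contact_force: [0.7, -0.8, 0.3]
opening: 0.0003
```

```bash
python3 - <<'E'
from h import *
snap('wrist','w1'); goto(.5,.0,.33,180);goto(.51,.2555,.25,198)
E
```

```text
move cm/deg [ 29.03   3.14  -0.13 -83.19]
move cm/deg [  54.28    7.16    7.87 -101.19]
```

Request:
{"name": "drive_tool", "arguments": {
  "moves": [
    [5,0,0,-10,1],
    [10,1,0,-20,1],
    [16,2,0,-30,1],
    [21,3,0,-40,1],
    [27,4,0,-50,1],
    [32,5,0,-60,1],
    [38,6,1,-70,1],
    [43,6.5,2,-80,1]
  ]
}}

```text
t: 2.2
ee_pos: [0.5216, 0.1328, 0.3082]
ee_rot: [180.0, 0.0, 175.7]
contact_force: [1.4, 0.2, -0.6]
opening: -0.0002
```

```bash
python3 - <<'E'
from h import *
st();goto(.51,.2555,.20,198)
E
```

```text
t 2.20 p [0.5216 0.1328 0.3082] r [1.7998e+02 1.0000e-02 1.7569e+02] F [ 1.4  0.2 -0.6] op -0.0002 q [ 12.  21. -45.  93.  15.  73.  50.]
move cm/deg [  2.08  12.15  10.82 -22.31]
```

Request:
{"name": "drive_tool", "arguments": {
  "moves": [
    [1,4,3,-10,1],
    [2.1,8,6,-20,1],
    [2.1,12.2,9,-22.3,1],
    [2.1,12.2,12,-22.3,1],
    [2.1,12.2,14,-22.3,1],
    [2.1,12.2,14,-22.3,1]
  ]
}}

```text
t: 2.95
ee_pos: [0.5099, 0.2532, 0.1669]
ee_rot: [-180.0, -0.2, -162.3]
contact_force: [0.2, 0.2, 0.6]
opening: -0.0
```

```bash
python3 - <<'E'
from h import *
st();c=snap('wrist','w2');goto(.51,.2555,.125,198);print(proj(c,[.5095,.2555,.12]))
E
```

```text
t 2.95 p [0.5099 0.2532 0.1669] r [-179.96   -0.18 -162.35] F [0.2 0.2 0.6] op -0.0000 q [ -1.  32. -47. 101.  27.  59.  50.]
move cm/deg [-0.01  0.18  4.32 -0.35]
[318.20737875 213.47025665]
```

Request:
{"name": "drive_tool", "arguments": {
  "moves": [
    [0,0.2,2.5,0,1],
    [0,0.2,4.3,0,1],
    [0,0.2,5.2,0,1],
    [0,0.2,5.7,0,1],
    [0,0.2,6.0,0,1],
    [0,0.2,6.1,0,1]
  ]
}}

```text
t: 3.75
ee_pos: [0.5101, 0.2561, 0.1076]
ee_rot: [180.0, 0.0, -162.3]
contact_force: [0.0, 0.2, -0.8]
opening: 0.0
```

```bash
python3 - <<'E'
from h import *
st();c=snap('scene','s2');crop(c,350,110,510,230,5,'s2a');st();goto(.51,.2555,.1,198)
E
```

```text
t 3.75 p [0.5101 0.2561 0.1076] r [ 1.7999e+02  2.0000e-02 -1.6233e+02] F [ 0.   0.2 -0.8] op 0.0000 q [ -3.  36. -44. 105.  31.  52.  46.]
t 3.80 p [0.5101 0.256  0.1075] r [ 1.8000e+02  2.0000e-02 -1.6233e+02] F [-1.   0.3 -0. ] op 0.0001 q [ -3.  36. -44. 105.  31.  52.  46.]
move cm/deg [ 0.02 -0.05  0.75 -0.33]
```

Request:
{"name": "drive_tool", "arguments": {
  "moves": [
    [0,0,0.2,0,1],
    [0,0,0.4,0,1],
    [0,0,0.4,0,1]
  ]
}}

```text
t: 4.18
ee_pos: [0.5099, 0.2559, 0.1033]
ee_rot: [-180.0, -0.0, -162.3]
contact_force: [-0.5, -1.0, 0.1]
opening: 0.0
```

```bash
python3 - <<'E'
from h import *
st();c=snap('scene','s3');crop(c,350,110,510,230,5,'s3a')
E
```

```text
t 4.17 p [0.5099 0.2559 0.1033] r [-1.8000e+02 -1.0000e-02 -1.6233e+02] F [-0.5 -1.   0.1] op 0.0000 q [ -4.  36. -44. 105.  31.  52.  46.]
```

Request:
{"name": "drive_tool", "arguments": {
  "moves": [
    [0,0,0.3,0,1],
    [0,0,0.5,0,1],
    [0,0,0.5,0,1]
  ]
}}

```text
t: 4.6
ee_pos: [0.5099, 0.2559, 0.0982]
ee_rot: [-180.0, -0.0, -162.3]
contact_force: [0.2, -0.0, 0.6]
opening: 0.0
```

```bash
python3 - <<'E'
from h import *
st();c=snap('wrist','w3');c=snap('scene','s4');crop(c,400,110,460,190,10,'s4a')
W=cloud(c)
for v in range(160,176,1): print(v,c['depth'][v,412:422].round(3), W[v,417].round(3))
E
```

```text
t 4.60 p [0.5099 0.2559 0.0982] r [-1.8000e+02 -2.0000e-02 -1.6233e+02] F [ 0.2 -0.   0.6] op 0.0000 q [ -4.  36. -43. 105.  31.  51.  46.]
160 [1.471 1.472 1.19  1.171 1.178 1.185 1.181 1.195 1.189 1.195] [0.529 0.235 0.174]
161 [1.47  1.471 0.    1.214 1.182 1.183 1.187 1.2   1.197 1.198] [0.532 0.233 0.173]
162 [1.471 1.47  1.465 1.217 1.213 1.214 1.205 1.207 1.205 1.205] [0.513 0.249 0.152]
163 [1.457 1.466 1.458 1.213 1.213 1.209 1.208 1.206 1.212 1.213] [0.518 0.245 0.153]
164 [1.457 1.454 1.217 1.215 1.219 1.212 1.208 1.216 1.211 1.215] [0.518 0.246 0.149]
165 [1.456 1.454 1.223 1.222 1.214 1.216 1.217 1.218 1.21  1.215] [0.517 0.247 0.144]
166 [1.444 1.447 1.222 1.224 1.225 1.214 1.213 1.218 1.214 1.215] [0.52  0.246 0.143]
167 [1.246 1.246 1.229 1.226 1.221 1.217 1.218 1.22  1.217 1.221] [0.52  0.247 0.139]
168 [1.238 1.232 1.239 1.237 1.227 1.216 1.222 1.225 1.223 1.228] [0.523 0.245 0.137]
169 [1.233 1.236 1.239 1.231 1.236 1.225 1.228 1.222 1.226 1.231] [0.519 0.249 0.129]
170 [1.234 1.234 1.232 1.231 1.235 1.23  1.229 1.229 1.231 1.226] [0.517 0.251 0.124]
171 [1.225 1.23  1.234 1.232 1.229 1.229 1.23  1.225 1.229 1.226] [0.52  0.25  0.122]
172 [1.224 1.226 1.226 1.226 1.223 1.226 1.227 1.226 1.225 1.222] [0.524 0.248 0.121]
173 [1.222 1.219 1.222 1.223 1.216 1.222 1.219 1.219 1.216 1.223] [0.529 0.245 0.122]
174 [1.217 1.215 1.219 1.22  1.217 1.22  1.215 1.218 1.217 1.217] [0.532 0.243 0.121]
175 [1.215 1.215 1.212 1.211 1.21  1.213 1.215 1.21  1.219 1.214] [0.539 0.239 0.123]
```

```bash
python3 - <<'E'
from h import *
st();
for f in ['w3']:
  c=load(f); print(c['t'],(-c['R'].T@c['t']).round(4),c['R'].round(3).tolist())
  for dz in [0,.01,.02,.03,.04]: print(dz,proj(c,[.5099,.2559,.0982+dz]).round(1))
  print(c['depth'][236:300:4,316].round(3)); print(c['depth'][236:300:4,306].round(3))
  W=cloud(c); print(W[232,314],W[225,250],W[250,306],W[270,400])
E
```

```text
t 4.70 p [0.51   0.256  0.0984] r [ 180.     -0.   -162.33] F [ 0.2  0.6 -0.3] op 0.0002 q [ -4.  36. -43. 105.  31.  51.  46.]
[-0.0888156  -0.53744284  0.091917  ] [0.4278 0.2299 0.2633] [[-0.304, 0.953, -0.001], [0.9, 0.287, 0.329], [0.313, 0.099, -0.944]]
0 [315.3 239.8]
0.01 [315.3 247.2]
0.02 [315.3 255.5]
0.03 [315.2 264.9]
0.04 [315.2 275.4]
[0.158 0.159 0.152 0.149 0.143 0.142 0.137 0.135 0.131 0.129 0.126 0.124
 0.125 0.125 0.127 0.126]
[0.158 0.159 0.152 0.149 0.146 0.142 0.138 0.134 0.131 0.128 0.124 0.121
 0.118 0.116 0.113 0.111]
[0.49360181 0.24997366 0.12211238] [0.50234284 0.21445327 0.11815645] [0.4998324  0.24757366 0.13300075] [0.50311755 0.30704022 0.11949732]
```

Request:
{"name": "drive_tool", "arguments": {
  "moves": [
    [0,0,0.2,0,1],
    [0,0,0.4,0,1],
    [0,0,0.4,0,1]
  ]
}}

```text
t: 5.08
ee_pos: [0.51, 0.2561, 0.0944]
ee_rot: [180.0, 0.0, -162.3]
contact_force: [0.3, 0.8, 1.9]
opening: -0.0
```

```bash
python3 - <<'E'
from h import *
st();c=snap('wrist','w4');crop(c,216,160,416,310,4,'w4a');W=cloud(c);print([W[232,314].round(3),W[225,250].round(3),W[225,370].round(3)])
E
```

```text
t 5.08 p [0.51   0.2561 0.0944] r [ 1.7999e+02  1.0000e-02 -1.6232e+02] F [0.3 0.8 1.9] op -0.0000 q [ -4.  37. -43. 105.  32.  51.  45.]
[array([0.494, 0.25 , 0.118]), array([0.502, 0.215, 0.115]), array([0.481, 0.279, 0.116])]
```

Request:
{"name": "drive_tool", "arguments": {
  "moves": [
    [0,0,0.3,0,1],
    [0,0,0.6,0,1],
    [0,0,0.75,0,1],
    [0,0,0.8,0,1]
  ]
}}

```text
t: 5.62
ee_pos: [0.51, 0.256, 0.0863]
ee_rot: [180.0, -0.0, -162.3]
contact_force: [-2.0, -0.6, 3.0]
opening: -0.0
```

```bash
python3 - <<'E'
from h import *
st();c=snap('wrist','w5');W=cloud(c);print([W[232,314].round(3),W[225,250].round(3),W[225,370].round(3)]);st()
E
```

```text
t 5.62 p [0.51   0.256  0.0863] r [ 179.99   -0.   -162.32] F [-2.  -0.6  3. ] op -0.0000 q [ -4.  37. -43. 106.  32.  50.  45.]
[array([0.494, 0.25 , 0.11 ]), array([0.503, 0.215, 0.106]), array([0.481, 0.28 , 0.107])]
t 5.67 p [0.51   0.256  0.0863] r [ 179.99   -0.   -162.33] F [-0.4  1.4  2.9] op 0.0001 q [ -4.  37. -43. 106.  32.  50.  45.]
```

Request:
{"name": "drive_tool", "arguments": {
  "moves": [
    [0,0,0.15,0,1],
    [0,0,0.25,0,1],
    [1,0,-5,0,1],
    [5,0,-10,0,1],
    [10,0,-14,0,1],
    [12,0,-18,0,1],
    [12,0,-18,0,0.5],
    [12,0,-18,0,0]
  ]
}}

```text
t: 6.68
ee_pos: [0.3961, 0.2189, 0.2659]
ee_rot: [-180.0, 0.0, -162.4]
contact_force: [0.5, -1.2, -0.6]
opening: 0.0361
```

Request:
{"name": "drive_tool", "arguments": {
  "moves": [
    [0,0,0,0,0],
    [0,0,0,0,0],
    [0,0,0,0,0],
    [0,0,0,0,0],
    [0,0,0,0,0],
    [0,0,0,0,0],
    [0,0,0,0,0],
    [0,0,0,0,0]
  ]
}}

```text
t: 7.68
ee_pos: [0.3956, 0.2195, 0.2664]
ee_rot: [180.0, 0.0, -162.3]
contact_force: [0.3, 0.1, -0.4]
opening: 0.0853
```

```bash
python3 - <<'E'
from h import *
st();c=snap('wrist','w6');c=snap('scene','s6');c=snap('top','t6');crop(c,120,130,420,260,2.6,'t6a')
E
```

```text
t 7.67 p [0.3956 0.2195 0.2664] r [ 180.      0.   -162.33] F [ 0.3  0.1 -0.4] op 0.0853 q [  7.  16. -54. 108.  14.  64.  55.]
```

Request:
{"name": "drive_tool", "arguments": {
  "moves": [
    [0,0,-3,0,0],
    [0,0,-6,0,0],
    [0,0,-8,0,0],
    [0,0,-8,0,0],
    [0,0,-8,0,0],
    [0,0,-8,0,0],
    [0,0,-8,0,0],
    [0,0,-8,0,0]
  ]
}}

```text
t: 8.82
ee_pos: [0.3956, 0.2195, 0.3462]
ee_rot: [180.0, -0.0, -162.3]
contact_force: [0.4, -0.3, -0.1]
opening: 0.0853
```

```bash
python3 - <<'E'
from h import *
st();c=snap('wrist','w7');c=snap('scene','s7');crop(c,350,90,510,210,5,'s7a');c=snap('top','t7');crop(c,120,130,420,260,2.6,'t7a')
E
```

```text
t 8.82 p [0.3956 0.2195 0.3462] r [ 1.8000e+02 -2.0000e-02 -1.6233e+02] F [ 0.4 -0.3 -0.1] op 0.0853 q [ 10.  12. -55.  99.  10.  74.  60.]
```

```bash
cat >> h.py <<'E'
def orange(c,zmin=.03,lo=None):
    hsv=cv2.cvtColor(c['color'],cv2.COLOR_BGR2HSV)
    m=(hsv[...,0]<14)&(hsv[...,1]>150)&(hsv[...,2]>60)&(c['depth']>0)
    m=cv2.erode(m.astype(np.uint8),np.ones((3,3)))
    n,l,s,_=cv2.connectedComponentsWithStats(m); W=cloud(c)
    for i in range(1,n):
        if s[i,4]<60: continue
        P=W[l==i]; d=idr(P); z=P[:,2]
        print('n',s[i,4],'px',s[i,:4],'dr x %.3f..%.3f y %.3f..%.3f mid %.3f'%(*np.percentile(d[:,0],[2,98]),*np.percentile(d[:,1],[2,98]),np.percentile(d[:,1],[2,98]).mean()),'z %.3f..%.3f'%tuple(np.percentile(z,[2,98])))
        k=np.linspace(d[:,0].min(),d[:,0].max(),8)
        print('   top profile',[(round(float((a+b)/2),3),round(float(np.percentile(z[(d[:,0]>=a)&(d[:,0]<b)],90)),3)) for a,b in zip(k[:-1],k[1:]) if ((d[:,0]>=a)&(d[:,0]<b)).sum()>5])
E
python3 - <<'E'
from h import *
for f in ['w7','t7']:
    print(f); c=load(f); orange(c)
# pad tips in w7
c=load('w7');crop(c,190,190,450,400,3,'w7a')
W=cloud(c)
st()
for u,v in [(228,262),(232,255),(205,300),(405,262),(400,256)]: print(u,v,c['depth'][v,u],W[v,u].round(3))
E
```

```text
w7
n 204 px [162 101  21  42] dr x -0.264..-0.208 y -0.224..-0.205 mid -0.214 z 0.069..0.078
   top profile [(-0.261, 0.076), (-0.252, 0.076), (-0.244, 0.077), (-0.235, 0.077), (-0.226, 0.077), (-0.218, 0.077), (-0.209, 0.076)]
n 1523 px [282 231  33  55] dr x -0.037..0.059 y -0.058..-0.005 mid -0.031 z 0.051..0.097
   top profile [(-0.032, 0.083), (-0.017, 0.097), (-0.002, 0.093), (0.013, 0.088), (0.028, 0.082), (0.043, 0.076), (0.058, 0.072)]
n 1530 px [343 230  34  55] dr x -0.039..0.058 y 0.050..0.103 mid 0.076 z 0.051..0.097
   top profile [(-0.034, 0.082), (-0.019, 0.097), (-0.004, 0.093), (0.011, 0.088), (0.026, 0.083), (0.041, 0.077), (0.056, 0.072)]
n 1580 px [230 232  39  55] dr x -0.036..0.060 y -0.147..-0.092 mid -0.119 z 0.051..0.097
   top profile [(-0.024, 0.095), (0.012, 0.091), (0.049, 0.078)]
n 460 px [  0 385  45  15] dr x 1.268..1.337 y -1.803..-1.593 mid -1.698 z -0.653..-0.588
   top profile [(1.268, -0.62), (1.28, -0.599), (1.292, -0.591), (1.304, -0.597), (1.316, -0.607), (1.328, -0.615), (1.34, -0.62)]
t7
n 303 px [232 169  20  30] dr x -0.032..0.056 y -0.146
[... 427 characters left out ...]
3 y 0.068..0.097 mid 0.083 z 0.067..0.093
   top profile [(0.01, 0.094), (0.017, 0.091), (0.023, 0.087), (0.03, 0.085), (0.037, 0.083), (0.044, 0.08), (0.051, 0.077)]
n 71 px [183 200  12  14] dr x -0.032..0.006 y 0.051..0.073 mid 0.062 z 0.061..0.100
   top profile [(-0.03, 0.085), (-0.024, 0.092), (-0.018, 0.095), (-0.013, 0.1), (-0.007, 0.095), (-0.001, 0.091)]
t 8.97 p [0.3956 0.2195 0.3463] r [ 1.8000e+02 -1.0000e-02 -1.6233e+02] F [-0.4  0.1 -0.4] op 0.0854 q [ 10.  12. -55.  99.  10.  74.  60.]
228 262 0.13654542 [0.397 0.175 0.393]
232 255 0.14309865 [0.397 0.175 0.386]
205 300 0.11090932 [0.398 0.174 0.42 ]
405 262 0.1355907 [0.37  0.257 0.393]
400 256 0.13999157 [0.37  0.256 0.388]
```

```bash
python3 - <<'E'
from h import *
c=load('w7');W=cloud(c).reshape(-1,3);d=idr(W)
m=(abs(d[:,0])<.09)&(abs(d[:,1])<.21)&(W[:,2]>-.02)&(W[:,2]<.3)
ix=((d[m,0]+.09)/.008).astype(int);iy=((d[m,1]+.21)/.010).astype(int)
H=np.full((24,42),-1.);
for a,b,z in zip(ix,iy,W[m,2]): H[a,b]=max(H[a,b],z)
print('      '+' '.join('%4d'%(-210+10*j+5) for j in range(42)))
for i in range(24): print('%4d: '%(-90+8*i+4)+' '.join('%4d'%(1000*z) if z>-1 else '   .' for z in H[i]))
E
```

```text
-205 -195 -185 -175 -165 -155 -145 -135 -125 -115 -105  -95  -85  -75  -65  -55  -45  -35  -25  -15   -5    5   15   25   35   45   55   65   75   85   95  105  115  125  135  145  155  165  175  185  195  205
 -86:    1    1    1    1    1    1    1    1    0    1    0    1    1    0    1    0    0    0    0    1    0    0    0    0    0    1    0    1    1    0    2    0    0    1    0    1    0    1    0    0    1    1
 -78:    5   45   31   30   31   31   31   30   31   32   30   29   31   30   30   31   29   29   30   31   30   30   30   29   30   30   30   30   30   30   30   29   30   30   30   29   88   92   93   93   93    0
 -70:    0   45   30   29   30   29   30   29   30   30   30   30   30   29   30   30   30   30   27    .    .    .    .    .    .   27    .    .    .   27    .    .    .    .    .   94   94   94   94   94   94    1
 -62:    .   47    6    7    6    7    7    7    7    6    7    7    6    6    6    6    7    7    6    7    7    7    6    7    7    6    6    7    6    6    7    6    6    6    6   90   94    .    .    .    .    .
 -54:    .   45    7    7 
[... 3593 characters left out ...]
35  132  133  132  133   47   18    .    .    .    .
  82:    .    .    .    .    .  114  115  115  115    .  114  115  115  112    .  113  112    .    .  113    .    .    .    .    .  111    .    .    .    .    .    .    .    .    .    .    .    .    .    .    .    .
  90:    .    .    .    .    .    .    .    .    .    .    .    .    .    .    .    .    .    .    .    .    .    .    .    .    .    .    .    .    .    .    .    .    .    .    .    .    .    .    .    .    .    .
  98:    .    .    .    .    .    .    .    .    .    .    .    .    .    .    .    .    .    .    .    .    .    .    .    .    .    .    .    .    .    .    .    .    .    .    .    .    .    .    .    .    .    .
```

```bash
python3 - <<'E'
from h import *
c=load('s4');W=cloud(c).reshape(-1,3);p=np.array([.5099,.2559,.0982])
a=np.radians(18);dx=(W[:,0]-p[0])*np.cos(a)+(W[:,1]-p[1])*np.sin(a);dy=-(W[:,0]-p[0])*np.sin(a)+(W[:,1]-p[1])*np.cos(a);dz=W[:,2]-p[2]
for z in np.arange(.02,.36,.01):
    m=(abs(dx)<.12)&(abs(dy)<.12)&(dz>=z)&(dz<z+.01)
    if m.sum()>2: print('%.3f n%d  x %.3f..%.3f  y %.3f..%.3f'%(z,m.sum(),*np.percentile(dx[m],[3,97]),*np.percentile(dy[m],[3,97])))
E
```

```text
0.020 n2116  x -0.011..0.116  y -0.114..0.112
0.030 n22  x -0.003..0.013  y -0.014..0.042
0.040 n24  x -0.004..0.013  y -0.015..0.006
0.050 n23  x -0.005..0.013  y -0.013..0.007
0.060 n11  x 0.008..0.014  y -0.013..0.024
0.070 n50  x -0.008..0.015  y -0.033..0.030
0.080 n39  x -0.003..0.015  y -0.041..0.041
0.090 n67  x -0.007..0.019  y -0.049..0.044
0.100 n54  x -0.006..0.020  y -0.058..0.053
0.110 n98  x -0.009..0.020  y -0.061..0.057
0.120 n75  x -0.003..0.022  y -0.056..0.018
0.130 n58  x -0.005..0.021  y -0.043..0.013
0.140 n29  x -0.006..0.013  y -0.041..-0.019
0.150 n52  x -0.013..0.037  y -0.038..0.006
0.160 n77  x -0.018..0.039  y -0.038..0.008
0.170 n84  x -0.021..0.039  y -0.037..0.008
0.180 n80  x -0.016..0.039  y -0.037..0.007
0.190 n125  x -0.024..0.039  y -0.037..0.017
0.200 n51  x -0.012..0.033  y -0.032..-0.002
0.210 n58  x -0.019..0.043  y -0.043..0.010
0.220 n96  x -0.027..0.045  y -0.042..0.010
0.230 n127  x -0.021..0.044  y -0.043..0.013
0.240 n95  x -0.023..0.042  y -0.041..0.009
0.250 n104  x -0.019..0.043  y -0.041..0.008
0.260 n105  x -0.021..0.042  y -0.041..0.012
0.270 n106  x -0.018..0.043  y -0.041..0.009
0.280 n108  x -0.021..0.042  y -0.041..0.006
0.290 n112  x -0.023..0.042  y -0.041..0.007
0.300 n112  x -0.021..0.043  y -0.041..0.011
0.310 n115  x -0.019..0.043  y -0.041..0.009
0.320 n119  x -0.018..0.043  y -0.041..0.007
0.330 n86  x -0.023..0.045  y -0.044..0.006
0.340 n92  x -0.024..0.052  y -0.053..-0.015
0.350 n118  x 0.007..0.059  y -0.058..-0.008
```

```bash
python3 - <<'E'
from h import *
c=snap('wrist','w8');W=cloud(c).reshape(-1,3);d=idr(W);z=W[:,2]
m=(z>.235)&(z<.28)&(abs(d[:,1])<.21)&(d[:,0]<.08)
hsv=cv2.cvtColor(c['color'],cv2.COLOR_BGR2HSV).reshape(-1,3);b=m&(hsv[:,0]>100)&(hsv[:,0]<125)&(hsv[:,1]>120)
print(m.sum(),b.sum())
print(np.percentile(d[b,0],[0,2,10,50,90]).round(4),np.percentile(z[b],[0,2,10,50,90,98]).round(4))
for y in np.arange(-.2,.2,.04):
    k=b&(d[:,1]>y)&(d[:,1]<y+.04)
    if k.sum()>5: print(y.round(2),k.sum(),np.percentile(d[k,0],[2,20]).round(4),np.percentile(z[k],[2,50]).round(4))
c=load('t7');W=cloud(c).reshape(-1,3);d=idr(W);z=W[:,2];m=(z>.24)&(z<.29)&(abs(d[:,1])<.2)&(abs(d[:,0])<.1);hsv=cv2.cvtColor(c['color'],cv2.COLOR_BGR2HSV).reshape(-1,3);b=m&(hsv[:,0]>100)&(hsv[:,0]<125)&(hsv[:,1]>120)
print('top',b.sum(),np.percentile(d[b,0],[0,2,10,50,90,98]).round(4),np.percentile(z[b],[2,50,98]).round(4))
E
```

```text
1297 1062
[0.0114 0.0124 0.0133 0.0183 0.0345] [0.2511 0.2524 0.2536 0.2559 0.2601 0.2619]
-0.2 84 [0.0359 0.0383] [0.2598 0.2614]
-0.12 184 [0.0144 0.0158] [0.2523 0.256 ]
-0.08 178 [0.0138 0.0154] [0.2528 0.2558]
-0.04 71 [0.0129 0.0136] [0.2526 0.2546]
0.0 79 [0.0126 0.0132] [0.2524 0.2541]
0.04 251 [0.0122 0.0136] [0.2522 0.2558]
0.08 192 [0.0122 0.0137] [0.2525 0.2562]
0.16 23 [0.0353 0.0362] [0.2607 0.2615]
top 1219 [0.013  0.0153 0.0185 0.0289 0.0395 0.042 ] [0.2515 0.2592 0.2668]
```

```bash
python3 - <<'E'
from h import *
for f in ['w7','w8','t7']:
    c=load(f);W=cloud(c).reshape(-1,3);d=idr(W);z=W[:,2]
    m=(z>.022)&(z<.036)&(d[:,0]<-.06)&(d[:,0]>-.09)&(d[:,1]>-.18)&(d[:,1]<.13)
    pts=[]
    for y in np.arange(-.18,.13,.02):
        k=m&(d[:,1]>y)&(d[:,1]<y+.02)
        if k.sum()>3: pts.append((y+.01,np.percentile(d[k,0],10),np.median(d[k,0])))
    pts=np.array(pts);print(f,np.polyfit(pts[:,0],pts[:,1],1),np.polyfit(pts[:,0],pts[:,2],1))
# tumbler top flat axis direction
c=load('w8');hsv=cv2.cvtColor(c['color'],cv2.COLOR_BGR2HSV)
m=(hsv[...,0]<14)&(hsv[...,1]>150)&(c['depth']>0);W=cloud(c);d=idr(W)
for yc in [-.121,-.031,.076]:
    pts=[]
    for x in np.arange(-.018,.055,.008):
        k=m&(d[...,0]>x)&(d[...,0]<x+.008)&(abs(d[...,1]-yc)<.04)
        if k.sum()>8:
            q=d[k][:,1]; zz=W[k][:,2]; t=zz>np.percentile(zz,50); pts.append((x,np.percentile(q,[3,97]).mean()))
    pts=np.array(pts);print(yc,np.polyfit(pts[:,0],pts[:,1],1),pts[:,1].round(4))
E
```

```text
w7 [-0.01199332 -0.07785844] [-0.01249317 -0.07670126]
w8 [-0.01214874 -0.07786884] [-0.01316406 -0.07668021]
t7 [-0.00807277 -0.07650382] [-0.0100847  -0.07496654]
-0.121 [-0.04328198 -0.11685346] [-0.1198 -0.1148 -0.1151 -0.1162 -0.1172 -0.1171 -0.118  -0.1188 -0.1195
 -0.1199]
-0.031 [ 0.00187946 -0.03125553] [-0.031  -0.0307 -0.0314 -0.0315 -0.0319 -0.0318 -0.0312 -0.0312 -0.0306
 -0.031 ]
0.076 [0.02298389 0.0765749 ] [0.0762 0.0764 0.0764 0.077  0.0777 0.0761 0.0774 0.077  0.0774 0.0784]
```

```bash
sed -i 's/DY=18\./DY=18.7/' h.py; python3 - <<'E'
from h import *
p=dr(-.035,.0765);print(p);goto(*p,.13,198.7);goto(*p,.024,198.7);orange(load('w8'))
E
```

```text
[0.50582075 0.33524013]
move cm/deg [-14.01   7.68  21.64  -1.03]
move cm/deg [-14.01   7.68  32.24  -1.03]
n 204 px [160 100  23  43] dr x -0.268..-0.210 y -0.222..-0.202 mid -0.212 z 0.070..0.078
   top profile [(-0.265, 0.076), (-0.256, 0.077), (-0.247, 0.077), (-0.238, 0.077), (-0.229, 0.077), (-0.221, 0.077), (-0.212, 0.076)]
n 1552 px [230 231  39  56] dr x -0.038..0.059 y -0.146..-0.092 mid -0.119 z 0.051..0.097
   top profile [(-0.025, 0.095), (0.011, 0.091), (0.047, 0.078)]
n 1508 px [282 231  33  55] dr x -0.037..0.059 y -0.058..-0.005 mid -0.031 z 0.051..0.097
   top profile [(-0.032, 0.083), (-0.017, 0.097), (-0.002, 0.093), (0.013, 0.088), (0.028, 0.082), (0.043, 0.076), (0.058, 0.072)]
n 1532 px [343 230  34  55] dr x -0.037..0.059 y 0.050..0.103 mid 0.076 z 0.051..0.097
   top profile [(-0.032, 0.083), (-0.017, 0.097), (-0.002, 0.093), (0.012, 0.088), (0.027, 0.083), (0.042, 0.076), (0.057, 0.072)]
n 466 px [  0 385  45  15] dr x 1.244..1.319 y -1.821..-1.610 mid -1.715 z -0.652..-0.587
   top profile [(1.245, -0.621), (1.257, -0.591), (1.27, -0.593), (1.282, -0.601), (1.295, -0.605), (1.307, -0.614), (1.32, -0.621)]
```

Request:
{"name": "drive_tool", "arguments": {
  "moves": [
    [-4,2.5,0,-1,0.15],
    [-9,5,3,-1,0.15],
    [-14,7.7,8,-1,0.15],
    [-14,7.7,13,-1,0.15],
    [-14,7.7,18,-1,0.15],
    [-14,7.7,21.6,-1,0.15],
    [-14,7.7,21.6,-1,0.15]
  ]
}}

```text
t: 9.9
ee_pos: [0.5046, 0.3341, 0.128]
ee_rot: [-179.9, -0.3, -161.3]
contact_force: [-0.8, -0.8, 0.6]
opening: 0.0723
```

```bash
python3 - <<'E'
from h import *
st();c=snap('wrist','w9');c=snap('scene','s9');crop(c,350,30,510,200,4.5,'s9a');p=dr(-.035,.0765);goto(*p,.024,198.7)
E
```

```text
t 9.90 p [0.5046 0.3341 0.128 ] r [-179.92   -0.28 -161.31] F [-0.8 -0.8  0.6] op 0.0723 q [ -9.  38. -47.  98.  32.  59.  41.]
move cm/deg [ 0.04 -0.07 10.75 -0.03]
```

Request:
{"name": "drive_tool", "arguments": {
  "moves": [
    [0,0,4,0,0.15],
    [0,-0.1,7,0,0.15],
    [0,-0.1,9,0,0.15],
    [0,-0.1,10,0,0.15],
    [0,-0.1,10.7,0,0.15],
    [0,-0.1,10.7,0,0.15]
  ]
}}

```text
t: 10.75
ee_pos: [0.5062, 0.3347, 0.0237]
ee_rot: [180.0, 0.0, -161.3]
contact_force: [-0.3, -0.4, -0.3]
opening: 0.0727
```

```bash
python3 - <<'E'
from h import *
st();c=snap('wrist','w10');c=snap('scene','s10');crop(c,350,60,510,230,4.5,'s10a')
E
```

```text
t 10.75 p [0.5062 0.3347 0.0237] r [ 1.7999e+02  3.0000e-02 -1.6133e+02] F [-0.3 -0.4 -0.3] op 0.0727 q [-13.  45. -42. 103.  39.  48.  35.]
```

```bash
python3 - <<'E'
from h import *
c=load('w10');W=cloud(c)
print(idr(W[...,:2]).shape)
for u,v in [(240,250),(241,254),(238,260),(392,254),(390,250),(395,262),(320,290),(320,262),(300,320)]:
    print(u,v,idr(W[v,u]).round(4),W[v,u,2].round(4))
crop(c,190,220,450,400,3,'w10a')
E
```

```text
(400, 640, 2)
240 250 [-0.047   0.0362] 0.0587
241 254 [-0.0471  0.0378] 0.0629
238 260 [-0.0473  0.0378] 0.0689
392 254 [-0.0476  0.1151] 0.0637
390 250 [-0.0468  0.1155] 0.0583
395 262 [-0.0474  0.1147] 0.071
320 290 [-0.0305  0.0783] 0.0701
320 262 [-0.0358  0.0786] 0.0524
300 320 [-0.025   0.0688] 0.0847
```

Request:
{"name": "drive_tool", "arguments": {
  "newtons": 25,
  "moves": [
    [0,0,0,0,0.3],
    [0,0,0,0,0.5],
    [0,0,0,0,1],
    [0,0,0,0,1],
    [0,0,0,0,1]
  ]
}}

```text
t: 11.48
ee_pos: [0.5064, 0.3349, 0.0242]
ee_rot: [180.0, 0.1, -161.3]
contact_force: [-1.3, 0.2, 6.2]
opening: 0.0593
```

```bash
python3 - <<'E'
from h import *
st();c=snap('wrist','w11');crop(c,190,220,450,400,3,'w11a')
E
```

```text
t 11.47 p [0.5064 0.3349 0.0242] r [ 1.7997e+02  8.0000e-02 -1.6133e+02] F [-1.3  0.2  6.2] op 0.0593 q [-13.  45. -42. 103.  39.  48.  35.]
```

Request:
{"name": "drive_tool", "arguments": {
  "moves": [
    [0.5,0,-0.4,0,1],
    [1.2,0,-0.8,0,1],
    [2,0,-1.5,0,1],
    [3,0,-2.5,0,1],
    [3.5,0,-3.5,0,1],
    [4,0,-5,0,1],
    [4,0,-5,0,1]
  ]
}}

```text
t: 12.4
ee_pos: [0.4685, 0.3222, 0.075]
ee_rot: [180.0, 0.1, -161.3]
contact_force: [0.3, -0.8, -2.1]
opening: 0.0588
```

```bash
python3 - <<'E'
from h import *
st();c=snap('wrist','w12');c=snap('scene','s12');crop(c,350,60,510,230,4.5,'s12a')
E
```

```text
t 12.40 p [0.4685 0.3222 0.075 ] r [ 1.7996e+02  1.3000e-01 -1.6132e+02] F [ 0.3 -0.8 -2.1] op 0.0588 q [-11.  39. -45. 107.  36.  50.  35.]
```

```bash
python3 - <<'E'
from h import *
goto(.41,.31,.20,90)
E
```

```text
move cm/deg [  5.91   0.77 -12.64 108.65]
```

Request:
{"name": "drive_tool", "arguments": {
  "moves": [
    [1,0,-4,0,1],
    [3,0,-8,5,1],
    [5,0.4,-11,15,1],
    [6,0.8,-12.6,25,1],
    [6,0.8,-12.6,35,1],
    [6,0.8,-12.6,45,1],
    [6,0.8,-12.6,55,1],
    [6,0.8,-12.6,65,1]
  ]
}}

```text
t: 13.5
ee_pos: [0.4087, 0.3099, 0.1989]
ee_rot: [-180.0, -0.0, 133.3]
contact_force: [-0.2, -0.1, -1.0]
opening: 0.059
```

Request:
{"name": "drive_tool", "arguments": {
  "moves": [
    [0,0,0,10,1],
    [0,0,0,20,1],
    [0,0,0,30,1],
    [0,0,0,40,1],
    [0,0,0,43.6,1],
    [0,0,0,43.6,1]
  ]
}}

```text
t: 14.25
ee_pos: [0.4086, 0.31, 0.199]
ee_rot: [-180.0, 0.0, 90.1]
contact_force: [-0.1, 0.3, -0.8]
opening: 0.0594
```

```bash
python3 - <<'E'
from h import *
st();c=snap('scene','s13');crop(c,330,30,490,170,4.5,'s13a')
hsv=cv2.cvtColor(c['color'],cv2.COLOR_BGR2HSV);W=cloud(c)
m=(hsv[...,0]<16)&(hsv[...,1]>130)&(c['depth']>0)
m[:,:300]=0;m[170:]=0
m=cv2.erode(m.astype(np.uint8),np.ones((3,3)))>0
P=W[m];k=P[:,2]>.1;P=P[k];print(len(P),P.min(0),P.max(0))
E
```

```text
t 14.25 p [0.4086 0.31   0.199 ] r [-1.7998e+02  3.0000e-02  9.0110e+01] F [-0.1  0.3 -0.8] op 0.0594 q [-25.  21. -24. 107.  10.  55. -54.]
489 [0.38313924 0.20451679 0.19056208] [0.44656724 0.29706677 0.27464174]
```

```bash
cat >> h.py <<'E'
def held(f,roi):
    """orange blob in roi (u0,v0,u1,v1): extents in plane of tool x (horizontal) and z, relative to TCP"""
    s=read_state();p=s['ee_pos'];a=np.radians(s['ee_rot'][2])
    c=load(f);hsv=cv2.cvtColor(c['color'],cv2.COLOR_BGR2HSV);W=cloud(c)
    m=((hsv[...,0]<17)&(hsv[...,1]>140)&(hsv[...,2]>50)&(c['depth']>0)).astype(np.uint8)
    k=np.zeros_like(m);u0,v0,u1,v1=roi;k[v0:v1,u0:u1]=1
    m=cv2.erode(m*k,np.ones((2,2)))>0
    P=W[m]-p; h=-(P[:,0]*np.cos(a)+P[:,1]*np.sin(a)); l=P[:,0]*np.sin(a)-P[:,1]*np.cos(a); z=P[:,2]
    g=(abs(h)<.2)&(abs(l)<.1)&(abs(z)<.2);h,l,z=h[g],l[g],z[g]
    r=cv2.minAreaRect((np.c_[h,z]*1000).astype(np.float32))
    print(f,g.sum(),'fwd %.3f..%.3f lat %.3f..%.3f z %.3f..%.3f'%(*np.percentile(h,[1,99]),*np.percentile(l,[1,99]),*np.percentile(z,[1,99])),'rect',np.round(r[0],1),np.round(r[1],1),round(r[2],1))
    print(cv2.boxPoints(r).round(0).tolist())
E
python3 - <<'E'
from h import *
held('s13',(330,30,490,170))
E
```

```text
s13 567 fwd 0.014..0.104 lat -0.023..0.036 z -0.007..0.075 rect [51.8 37. ] [60.7 93.7] 65.8
[[-3.0, 29.0], [82.0, -10.0], [107.0, 46.0], [22.0, 84.0]]
```

Request:
{"name": "drive_tool", "arguments": {
  "newtons": 20,
  "moves": [
    [0,0,4,0,0.4],
    [0,0,8,0,0.35],
    [0,0,11,0,0.33],
    [0,0,13,0,0.32],
    [0,0,13,0,0.31],
    [0,0,13,0,0.31]
  ]
}}

```text
t: 15.05
ee_pos: [0.409, 0.3104, 0.07]
ee_rot: [180.0, -0.0, 90.1]
contact_force: [-0.1, 0.6, -1.9]
opening: 0.0592
```

```bash
python3 - <<'E'
from h import *
st();c=snap('scene','s14');crop(c,330,50,490,190,4.5,'s14a');held('s14',(330,30,490,170))
E
```

```text
t 15.05 p [0.409  0.3104 0.07  ] r [ 1.7997e+02 -3.0000e-02  9.0110e+01] F [-0.1  0.6 -1.9] op 0.0592 q [-28.  31. -21. 116.  17.  37. -60.]
s14 474 fwd 0.013..0.102 lat -0.023..0.036 z -0.007..0.075 rect [50.7 35.4] [62.1 94.8] 67.5
[[-5.0, 25.0], [83.0, -11.0], [106.0, 46.0], [19.0, 82.0]]
```

Request:
{"name": "drive_tool", "arguments": {
  "moves": [
    [0,0,0,0,0.308],
    [0,0,0,0,0.306],
    [0,0,0,0,0.304],
    [0,0,0,0,0.302],
    [0,0,0,0,0.302]
  ]
}}

```text
t: 15.72
ee_pos: [0.4087, 0.31, 0.0694]
ee_rot: [-180.0, 0.0, 90.1]
contact_force: [-0.6, -0.3, -0.5]
opening: 0.0591
```

```bash
python3 - <<'E'
from h import *
st();c=snap('scene','s15');held('s15',(330,30,490,190))
E
```

```text
t 15.72 p [0.4087 0.31   0.0694] r [-180.      0.     90.07] F [-0.6 -0.3 -0.5] op 0.0591 q [-28.  31. -21. 116.  17.  37. -60.]
s15 464 fwd 0.013..0.103 lat -0.019..0.036 z -0.006..0.075 rect [51.  35.7] [62.8 93.9] 67.9
[[-4.0, 24.0], [83.0, -11.0], [106.0, 47.0], [19.0, 82.0]]
```

Request:
{"name": "drive_tool", "arguments": {
  "moves": [
    [0,0,2,0,0.3],
    [0,0,3,0,0.3],
    [0,0,3,0,0.298],
    [0,0,3,0,0.296],
    [0,0,3,0,0.296]
  ]
}}

```text
t: 16.4
ee_pos: [0.409, 0.3103, 0.0399]
ee_rot: [180.0, -0.0, 90.1]
contact_force: [-0.4, 0.3, -0.4]
opening: 0.0603
```

```bash
python3 - <<'E'
from h import *
st();c=snap('scene','s16');held('s16',(330,30,490,190))
E
```

```text
t 16.40 p [0.409  0.3103 0.0399] r [ 1.7996e+02 -3.0000e-02  9.0070e+01] F [-0.4  0.3 -0.4] op 0.0603 q [-29.  33. -19. 117.  19.  33. -62.]
s16 82 fwd 0.028..0.056 lat -0.028..0.032 z -0.036..0.025 rect [43.8 -5. ] [28.6 62. ] 6.0
[[26.0, 24.0], [33.0, -37.0], [61.0, -34.0], [55.0, 27.0]]
```

```bash
python3 - <<'E'
from h import *
c=load('s16');crop(c,330,50,490,190,4.5,'s16a');c=snap('wrist','w16');c=snap('top','t16');crop(c,80,100,300,280,3,'t16a')
E
cat >> h.py <<'E'
def lying(f,roi):
    s=read_state();c=load(f);hsv=cv2.cvtColor(c['color'],cv2.COLOR_BGR2HSV);W=cloud(c)
    m=((hsv[...,0]<17)&(hsv[...,1]>140)&(hsv[...,2]>50)&(c['depth']>0)).astype(np.uint8)
    k=np.zeros_like(m);u0,v0,u1,v1=roi;k[v0:v1,u0:u1]=1
    m=cv2.erode(m*k,np.ones((3,3)))>0
    P=W[m];z=P[:,2];print(f,len(P),P.min(0).round(3),P.max(0).round(3))
    T=P[z>np.percentile(z,98)-.008]
    r=cv2.minAreaRect((T[:,:2]*1000).astype(np.float32));print('top flat rect',np.round(r[0],1),np.round(r[1],1),round(r[2],1),'z',np.median(T[:,2]).round(4))
    r=cv2.minAreaRect((P[:,:2]*1000).astype(np.float32));print('all rect',np.round(r[0],1),np.round(r[1],1),round(r[2],1))
    return P
E
python3 - <<'E'
from h import *
st();lying('w16',(250,150,385,340))
E
```

```text
t 16.55 p [0.4089 0.3101 0.0397] r [ 1.7997e+02 -2.0000e-02  9.0060e+01] F [ 0.2 -0.4  0.3] op 0.0603 q [-29.  33. -19. 117.  19.  33. -62.]
w16 12803 [0.378 0.253 0.004] [0.437 0.348 0.061]
top flat rect [407.4 300.5] [40.9 95.5] 0.5 z 0.0593
all rect [407.8 300.5] [58.6 95.6] 0.2
```

Request:
{"name": "drive_tool", "arguments": {
  "newtons": 25,
  "moves": [
    [1.4,0,0,0,0.15],
    [2.7,-0.1,0,0,0.15],
    [2.7,-0.1,2,0,0.15],
    [2.7,-0.1,4,0,0.15],
    [2.7,-0.1,5,0,0.15],
    [2.7,-0.1,5,0,0.5],
    [2.7,-0.1,5,0,1],
    [2.7,-0.1,5,0,1]
  ]
}}

```text
t: 17.55
ee_pos: [0.4079, 0.3373, -0.01]
ee_rot: [180.0, -0.0, 90.1]
contact_force: [-0.4, 0.5, -0.7]
opening: 0.0596
```

Request:
{"name": "drive_tool", "arguments": {
  "moves": [
    [0,0,0,0,1],
    [0,0,-2,0,1],
    [0,0,-6,0,1],
    [0,0,-12,0,1],
    [0,0,-18,0,1],
    [0,0,-24,0,1],
    [0,0,-24,0,1]
  ]
}}

```text
t: 18.42
ee_pos: [0.4093, 0.3388, 0.2342]
ee_rot: [179.6, -0.3, 90.0]
contact_force: [0.5, -0.2, -2.0]
opening: 0.0597
```

```bash
python3 - <<'E'
from h import *
st();c=snap('scene','s17');crop(c,330,10,490,150,4.5,'s17a');held('s17',(330,10,490,150));snap('top','t17')
E
```

```text
t 18.43 p [0.4093 0.3388 0.2342] r [179.61  -0.33  90.05] F [ 0.5 -0.2 -2. ] op 0.0597 q [-26.  20. -25. 102.  10.  60. -55.]
s17 570 fwd -0.002..0.083 lat -0.026..0.035 z 0.019..0.078 rect [39.1 53.7] [64.5 94.2] 82.7
[[-12.0, 28.0], [82.0, 16.0], [90.0, 80.0], [-4.0, 92.0]]
```

```bash
python3 - <<'E'
from h import *
for f in ['top0','t17','w1','scene0','s17']:
    c=load(f);hsv=cv2.cvtColor(c['color'],cv2.COLOR_BGR2HSV);W=cloud(c)
    m=((hsv[...,0]>105)&(hsv[...,0]<125)&(hsv[...,1]>170)&(c['depth']>0)&(W[...,0]>.4)&(W[...,0]<.7)&(W[...,1]<-.1)&(W[...,1]>-.4)&(W[...,2]>0.02)&(W[...,2]<.11)).astype(np.uint8)
    n,l,s,ce=cv2.connectedComponentsWithStats(m)
    for i in range(1,n):
        if s[i,4]<8: continue
        P=W[l==i];o=-c['R'].T@c['t'];v=np.median(P,0)-o;v/=np.linalg.norm(v)
        print(f,s[i,4],ce[i].round(0),'med',np.median(P,0).round(4),'x',P[:,0].min().round(3),P[:,0].max().round(3),'y',P[:,1].min().round(3),P[:,1].max().round(3),'z',P[:,2].max().round(3))
# vertical-axis fit: peg axis (x,y), minimize projected distance: pixel centroid ray midpoints in scene
    g=(hsv[...,0]>50)&(hsv[...,0]<80)&(hsv[...,1]>130)&(W[...,2]>.098)&(W[...,2]<.12)&(W[...,0]>.5)&(W[...,0]<.7)&(W[...,1]<-.2)
    if g.sum(): print(' green top',g.sum(),((np.percentile(W[g],3,axis=0)+np.percentile(W[g],97,axis=0))/2).round(4))
E
```

```text
top0 41 [345. 178.] med [ 0.6341 -0.1849  0.0726] x 0.63 0.646 y -0.198 -0.177 z 0.087
top0 34 [333. 215.] med [ 0.5105 -0.1453  0.0785] x 0.504 0.521 y -0.155 -0.135 z 0.087
top0 36 [367. 228.] med [ 0.4663 -0.2588  0.0777] x 0.46 0.476 y -0.268 -0.252 z 0.09
 green top 253 [ 0.6011 -0.3127  0.1067]
t17 41 [345. 178.] med [ 0.6345 -0.1877  0.0732] x 0.629 0.647 y -0.199 -0.177 z 0.09
t17 37 [333. 215.] med [ 0.5108 -0.1453  0.0804] x 0.504 0.521 y -0.158 -0.135 z 0.089
t17 41 [367. 228.] med [ 0.4662 -0.2574  0.0804] x 0.459 0.476 y -0.267 -0.251 z 0.09
 green top 253 [ 0.6011 -0.3132  0.1065]
w1 8 [343.  43.] med [ 0.517  -0.1423  0.0832] x 0.514 0.519 y -0.144 -0.141 z 0.084
w1 12 [429.  88.] med [ 0.6404 -0.1848  0.083 ] x 0.637 0.644 y -0.186 -0.182 z 0.084
 green top 1215 [ 0.6036 -0.3112  0.106 ]
scene0 111 [255. 218.] med [ 0.4822 -0.2647  0.0562] x 0.469 0.488 y -0.274 -0.254 z 0.089
scene0 110 [297. 219.] med [ 0.5264 -0.1489  0.0549] x 0.515 0.532 y -0.156 -0.135 z 0.089
scene0 126 [296. 252.] med [ 0.6514 -0.1913  0.0564] x 0.639 0.656 y -0.199 -0.179 z 0.088
 green top 366 [ 0.6075 -0.315   0.1057]
s17 111 [255. 218.] med [ 0.4824 -0.265   0.0563] x 0.466 0.489 y -0.273 -0.255 z 0.087
s17 110 [297. 218.] med [ 0.5263 -0.1487  0.0555] x 0.514 0.531 y -0.158 -0.134 z 0.087
s17 125 [296. 252.] med [ 0.6512 -0.1912  0.0579] x 0.639 0.657 y -0.202 -0.177 z 0.091
 green top 363 [ 0.6075 -0.3152  0.1056]
```

```bash
python3 - <<'E'
from h import *
st();c=snap('scene','s18');held('s18',(330,10,490,150));st();c=snap('scene','s19');held('s19',(330,10,490,150));st()
c=load('s19');W=cloud(c);print([W[a,b].round(3) for b,a in ((432,62),(405,100),(436,95),(440,100))])
E
```

```text
t 18.52 p [0.4077 0.3367 0.2296] r [ 1.7995e+02 -1.0000e-02  9.0040e+01] F [-0.9 -0.2 -2.5] op 0.0592 q [-27.  21. -25. 102.  10.  60. -55.]
s18 561 fwd 0.001..0.083 lat -0.026..0.035 z 0.017..0.077 rect [37.9 45.5] [92.1 62.4] 1.0
[[-9.0, 76.0], [-8.0, 14.0], [84.0, 15.0], [83.0, 77.0]]
t 18.57 p [0.4073 0.3362 0.2285] r [-1.7995e+02  7.0000e-02  9.0060e+01] F [-0.2  0.6 -1.3] op 0.0597 q [-27.  21. -25. 102.  10.  60. -55.]
s19 555 fwd 0.003..0.084 lat -0.027..0.035 z 0.018..0.076 rect [38.8 48.6] [61.5 92.4] 84.6
[[-10.0, 22.0], [82.0, 14.0], [88.0, 75.0], [-4.0, 84.0]]
t 18.62 p [0.407  0.3361 0.228 ] r [-1.799e+02  1.100e-01  9.007e+01] F [ 0.1  0.1 -1. ] op 0.0598 q [-27.  21. -25. 102.  10.  60. -55.]
[array([0.421, 0.301, 0.424]), array([-0.096,  0.574,  0.003]), array([0.44 , 0.323, 0.328]), array([0.46 , 0.326, 0.321])]
```

Request:
{"name": "drive_tool", "arguments": {
  "moves": [
    [-3,0,-4,0,1],
    [-9,1,-7,0,1],
    [-15,2.5,-7,0,1],
    [-21,4,-7,-5,1],
    [-27,6,-7,-15,1],
    [-33,7.5,-7,-25,1],
    [-39,9,-7,-35,1],
    [-45,10.5,-7,-45,1]
  ]
}}

```text
t: 19.62
ee_pos: [0.5061, -0.0856, 0.2978]
ee_rot: [-179.9, -0.1, 133.1]
contact_force: [1.0, 0.7, -0.7]
opening: 0.0597
```

```bash
python3 - <<'E'
from h import *
st();goto(.5276,-.2418,.15,206)
E
```

```text
t 19.62 p [ 0.5061 -0.0856  0.2978] r [-1.799e+02 -1.400e-01  1.331e+02] F [ 1.   0.7 -0.7] op 0.0597 q [ 19.  16. -20.  97.   6.  68.  41.]
move cm/deg [-12.88  -9.1   14.78 -72.9 ]
```

Request:
{"name": "drive_tool", "arguments": {
  "moves": [
    [-4,-3,1,-10,1],
    [-8,-6,3,-20,1],
    [-12.9,-9.1,5,-30,1],
    [-12.9,-9.1,7,-40,1],
    [-12.9,-9.1,8,-50,1],
    [-12.9,-9.1,9,-60,1],
    [-12.9,-9.1,10,-70,1],
    [-12.9,-9.1,10,-72.9,1]
  ]
}}

```text
t: 20.62
ee_pos: [0.5257, -0.2402, 0.1965]
ee_rot: [179.8, -0.2, -154.1]
contact_force: [0.8, 0.6, -1.2]
opening: 0.0598
```

```bash
python3 - <<'E'
from h import *
st();c=snap('wrist','w20');c=snap('scene','s20');crop(c,200,110,360,290,4,'s20a');held('s20',(200,80,360,290));goto(.5276,-.2418,.15,206)
E
```

```text
t 20.62 p [ 0.5257 -0.2402  0.1965] r [ 179.76   -0.18 -154.15] F [ 0.8  0.6 -1.2] op 0.0598 q [ 41.  28. -32.  97.  17.  60. 119.]
s20 625 fwd -0.001..0.087 lat -0.030..0.028 z 0.015..0.074 rect [41.3 44.2] [59.6 94.1] 88.7
[[-6.0, 15.0], [88.0, 13.0], [89.0, 73.0], [-5.0, 75.0]]
move cm/deg [-0.06 -0.2   4.74 -0.32]
```

Request:
{"name": "drive_tool", "arguments": {
  "moves": [
    [0,-0.2,5,0,1],
    [0,-0.2,10,0,1],
    [0,-0.2,14,0,1],
    [0,-0.2,15,0,1],
    [-1.5,-0.2,15,0,1],
    [-2.5,-0.2,15,0,1],
    [-2.5,-0.2,15,0,1]
  ]
}}

```text
t: 21.6
ee_pos: [0.5527, -0.2307, 0.0509]
ee_rot: [-179.9, 0.1, -154.3]
contact_force: [0.5, 0.2, -1.4]
opening: 0.0597
```

```bash
python3 - <<'E'
from h import *
st();c=snap('scene','s21');crop(c,200,110,360,290,4,'s21a');held('s21',(200,80,360,290))
c=load('w20')
for u,v in ((317,125),(396,214)): print(world(c,u,v,z=.083))
E
```

```text
t 21.60 p [ 0.5527 -0.2307  0.0509] r [-1.7991e+02  1.5000e-01 -1.5429e+02] F [ 0.5  0.2 -1.4] op 0.0597 q [ 35.  38. -27. 104.  24.  43. 111.]
s21 514 fwd 0.001..0.088 lat -0.029..0.029 z 0.015..0.076 rect [41.6 45.7] [60.3 94.9] 87.3
[[-7.0, 18.0], [88.0, 13.0], [90.0, 74.0], [-4.0, 78.0]]
[ 0.46611179 -0.2666242   0.083     ]
[ 0.51263604 -0.14908904  0.083     ]
```

Request:
{"name": "drive_tool", "arguments": {
  "moves": [
    [-0.6,0,0.2,0,1],
    [-1.1,0,-0.4,0,1],
    [-1.6,0,-1.2,0,1],
    [-2.2,0,-2,0,1],
    [-2.8,0,-2.7,0,1],
    [-2.8,0,-2.7,0,1]
  ]
}}

```text
t: 22.4
ee_pos: [0.5752, -0.2196, 0.0767]
ee_rot: [180.0, -0.1, -154.4]
contact_force: [-4.2, -1.7, 0.9]
opening: 0.0595
```

```bash
python3 - <<'E'
from h import *
st();c=snap('scene','s22');crop(c,200,110,360,290,4,'s22a');held('s22',(200,80,360,290))
E
```

```text
t 22.40 p [ 0.5752 -0.2196  0.0767] r [ 1.8000e+02 -7.0000e-02 -1.5438e+02] F [-4.2 -1.7  0.9] op 0.0595 q [ 34.  38. -28. 100.  23.  48. 111.]
s22 441 fwd 0.002..0.083 lat -0.030..0.027 z -0.006..0.074 rect [33. 32.] [57.6 92.9] 64.1
[[-21.0, 26.0], [62.0, -14.0], [87.0, 38.0], [4.0, 78.0]]
```

Request:
{"name": "drive_tool", "arguments": {
  "moves": [
    [-0.5,0,-0.6,0,1],
    [-1,0,-1.1,0,1],
    [-1.6,0,-1.6,0,1],
    [-2.3,0,-2,0,1],
    [-3.2,0,-2.4,0,1],
    [-4.2,0,-2.7,0,1],
    [-4.2,0,-2.7,0,1]
  ]
}}

```text
t: 23.32
ee_pos: [0.6153, -0.2001, 0.1039]
ee_rot: [-180.0, 0.1, -154.3]
contact_force: [-0.8, -0.2, -1.0]
opening: 0.06
```

```bash
python3 - <<'E'
from h import *
st();c=snap('scene','s23');crop(c,200,110,360,290,4,'s23a');held('s23',(200,80,360,290))
E
```

```text
t 23.32 p [ 0.6153 -0.2001  0.1039] r [-1.7998e+02  1.3000e-01 -1.5430e+02] F [-0.8 -0.2 -1. ] op 0.0600 q [ 31.  38. -29.  93.  21.  54. 110.]
s23 722 fwd -0.010..0.063 lat -0.030..0.025 z -0.012..0.072 rect [21.1 22.6] [49.6 96. ] 36.6
[[-27.0, 46.0], [30.0, -31.0], [70.0, -1.0], [12.0, 76.0]]
```

Request:
{"name": "drive_tool", "arguments": {
  "moves": [
    [-0.4,0,0.6,0,1],
    [-1,0,1,0,1],
    [-1.8,0,1,0,1],
    [-2.6,0,1,0,1],
    [-3.4,0,1.1,0,1],
    [-4.3,0,1.2,0,1],
    [-4.5,0,1.2,0,1],
    [-4.5,0,1.2,0,1]
  ]
}}

```text
t: 24.38
ee_pos: [0.6545, -0.1813, 0.0914]
ee_rot: [180.0, 0.0, -154.3]
contact_force: [-2.9, -0.1, -2.2]
opening: 0.0595
```

```bash
python3 - <<'E'
from h import *
st();c=snap('scene','s24');crop(c,200,110,360,290,4,'s24a');held('s24',(200,80,360,290))
E
```

```text
t 24.38 p [ 0.6545 -0.1813  0.0914] r [ 1.7998e+02  2.0000e-02 -1.5434e+02] F [-2.9 -0.1 -2.2] op 0.0595 q [ 27.  41. -28.  89.  22.  55. 108.]
s24 570 fwd -0.014..0.031 lat -0.030..0.026 z -0.028..0.066 rect [ 3.6 30.7] [ 50.  126.9] 15.6
[[-38.0, 85.0], [-3.0, -37.0], [45.0, -24.0], [11.0, 99.0]]
```

Request:
{"name": "drive_tool", "arguments": {
  "moves": [
    [-0.3,0,0,0,1],
    [-0.6,0,0,0,1],
    [-0.6,0,0,0,1],
    [0.4,0,0.5,0,1],
    [1.5,0,1,0,1],
    [1.5,0,2,0,1],
    [1.5,0,2.8,0,1],
    [1.5,0,2.8,0,1]
  ]
}}

```text
t: 25.42
ee_pos: [0.6405, -0.1878, 0.0624]
ee_rot: [179.9, -0.0, -154.3]
contact_force: [-0.6, -0.1, -1.3]
opening: 0.0596
```

```bash
python3 - <<'E'
from h import *
st();c=snap('scene','s25');crop(c,200,110,360,290,4,'s25a');held('s25',(200,80,360,290));snap('wrist','w25')
E
```

```text
t 25.43 p [ 0.6405 -0.1878  0.0624] r [ 1.7994e+02 -4.0000e-02 -1.5434e+02] F [-0.6 -0.1 -1.3] op 0.0596 q [ 28.  42. -27.  92.  23.  51. 108.]
s25 513 fwd -0.013..0.026 lat -0.030..0.026 z -0.029..0.065 rect [ 3.5 16.3] [48.6 96.7] 10.8
[[-29.0, 59.0], [-11.0, -36.0], [36.0, -27.0], [18.0, 68.0]]
```

Request:
{"name": "drive_tool", "arguments": {
  "moves": [
    [0,0,0.6,0,1],
    [0,0,1.0,0,1],
    [0,0,1.3,0,1],
    [0,0,1.5,0,1],
    [0,0,1.5,0,1]
  ]
}}

```text
t: 26.15
ee_pos: [0.641, -0.1881, 0.0489]
ee_rot: [-180.0, 0.0, -154.4]
contact_force: [-0.2, 0.5, 2.2]
opening: 0.0597
```

```bash
python3 - <<'E'
from h import *
st();c=snap('scene','s26');crop(c,260,190,330,290,8,'s26a')
E
```

```text
t 26.15 p [ 0.641  -0.1881  0.0489] r [-1.7999e+02  3.0000e-02 -1.5436e+02] F [-0.2  0.5  2.2] op 0.0597 q [ 28.  43. -27.  93.  24.  50. 107.]
```

Request:
{"name": "drive_tool", "arguments": {
  "moves": [
    [0,0,0.15,0,1],
    [0,0,0.15,0,0.28],
    [0,0,0.15,0,0.24],
    [0,0,0.15,0,0.2],
    [0,0,0.15,0,0.15],
    [0,0,0,0,0.12],
    [0,0,-3,0,0.12],
    [0,0,-8,0,0.12]
  ]
}}

```text
t: 27.2
ee_pos: [0.6395, -0.1882, 0.1277]
ee_rot: [179.9, -0.2, -154.4]
contact_force: [0.7, -1.2, 0.4]
opening: 0.0754
```

```bash
python3 - <<'E'
from h import *
st();c=snap('scene','s27');crop(c,200,180,360,290,5,'s27a');c=snap('wrist','w27');c=snap('top','t27');crop(c,120,130,420,260,2.6,'t27a')
E
```

```text
t 27.20 p [ 0.6395 -0.1882  0.1277] r [ 1.7986e+02 -1.6000e-01 -1.5435e+02] F [ 0.7 -1.2  0.4] op 0.0754 q [ 29.  38. -29.  89.  21.  59. 110.]
```

```bash
cat >> h.py <<'E'
def topflat(f,roi,hlo=0,hhi=17,zlo=.1):
    c=load(f);hsv=cv2.cvtColor(c['color'],cv2.COLOR_BGR2HSV);W=cloud(c)
    m=((hsv[...,0]>=hlo)&(hsv[...,0]<hhi)&(hsv[...,1]>130)&(hsv[...,2]>50)&(c['depth']>0)).astype(np.uint8)
    k=np.zeros_like(m);u0,v0,u1,v1=roi;k[v0:v1,u0:u1]=1
    m=cv2.erode(m*k,np.ones((3,3)))>0
    P=W[m];P=P[P[:,2]>zlo];ce=(np.percentile(P,2,axis=0)+np.percentile(P,98,axis=0))/2
    A=np.c_[P[:,:2]-ce[:2],np.ones(len(P))];s=np.linalg.lstsq(A,P[:,2],rcond=None)[0]
    print(f,len(P),'centre',ce.round(4),'z %.4f tilt deg %.1f %.1f'%(s[2],*np.degrees(s[:2])))
E
python3 - <<'E'
from h import *
topflat('w27',(260,180,370,255),zlo=.098);topflat('s27',(275,220,310,250),zlo=.098);topflat('w27',(100,30,260,150),40,90,zlo=.098)
orange(load('t27'));goto(*dr(-.035,-.031),.13,198.7)
E
```

```text
w27 4247 centre [ 0.6358 -0.1914  0.1061] z 0.1062 tilt deg 0.2 0.1
s27 149 centre [ 0.6411 -0.1949  0.1052] z 0.1068 tilt deg -6.7 -1.5
w27 6978 centre [ 0.6034 -0.3139  0.1061] z 0.1062 tilt deg 0.0 -0.6
n 246 px [234 174  18  25] dr x -0.034..0.032 y -0.147..-0.098 mid -0.122 z 0.056..0.099
   top profile [(-0.031, 0.082), (-0.02, 0.097), (-0.009, 0.097), (0.003, 0.095), (0.014, 0.091), (0.025, 0.086)]
n 232 px [207 177  19  30] dr x -0.035..0.055 y -0.057..-0.008 mid -0.033 z 0.057..0.101
   top profile [(-0.031, 0.088), (-0.017, 0.1), (-0.004, 0.098), (0.01, 0.093), (0.023, 0.088), (0.037, 0.081), (0.05, 0.077)]
move cm/deg [-9.02 42.46  0.15  6.92]
```

Request:
{"name": "drive_tool", "arguments": {
  "newtons": 30,
  "moves": [
    [0,0,-6,0,0.15],
    [-1,4,-12,0,0.15],
    [-2,10,-17,0,0.15],
    [-3.5,16,-17,2,0.15],
    [-5,22,-17,4,0.15],
    [-6,28,-17,6,0.15],
    [-7,34,-17,7,0.15],
    [-9,40,-17,7,0.15]
  ]
}}

```text
t: 28.35
ee_pos: [0.5504, 0.1958, 0.2979]
ee_rot: [-180.0, -0.0, -161.4]
contact_force: [1.0, -0.6, 0.1]
opening: 0.0727
```

```bash
python3 - <<'E'
from h import *
st();snap('wrist','w28');orange(load('w28'));goto(*dr(-.035,-.032),.13,198.7)
E
```

```text
t 28.35 p [0.5504 0.1958 0.2979] r [-1.7996e+02 -4.0000e-02 -1.6140e+02] F [ 1.  -0.6  0.1] op 0.0727 q [ -2.  24. -34.  87.  14.  73.  71.]
n 231 px [184   0  25  35] dr x -0.238..-0.203 y -0.229..-0.201 mid -0.215 z 0.065..0.075
   top profile [(-0.237, 0.073), (-0.232, 0.073), (-0.227, 0.073), (-0.221, 0.073), (-0.216, 0.074), (-0.211, 0.074), (-0.205, 0.074)]
n 3158 px [  0 113  86  49] dr x -0.108..-0.056 y -0.470..-0.432 mid -0.451 z 0.021..0.108
   top profile [(-0.105, 0.106), (-0.097, 0.107), (-0.089, 0.107), (-0.08, 0.107), (-0.072, 0.107), (-0.064, 0.107), (-0.056, 0.107)]
n 2370 px [261 162  42  69] dr x -0.036..0.062 y -0.145..-0.092 mid -0.119 z 0.052..0.097
   top profile [(-0.031, 0.086), (-0.016, 0.098), (-0.001, 0.093), (0.014, 0.088), (0.029, 0.082), (0.044, 0.076), (0.059, 0.071)]
n 2304 px [324 162  42  69] dr x -0.036..0.061 y -0.056..-0.003 mid -0.029 z 0.051..0.097
   top profile [(-0.031, 0.086), (-0.016, 0.097), (-0.001, 0.093), (0.014, 0.088), (0.029, 0.082), (0.044, 0.076), (0.059, 0.071)]
n 1201 px [  0 369  62  31] dr x 1.263..1.361 y -1.758..-1.484 mid -1.621 z -0.655..-0.547
   top profile [(1.248, -0.648), (1.266, -0.614), (1.285, -0.574), (1.303, -0.55), (1.321, -0.561), (1.34, -0.572), (1.358, -0.585)]
move cm/deg [-0.24  2.64 16.83  0.55]
```

Request:
{"name": "drive_tool", "arguments": {
  "moves": [
    [-0.2,1.5,3,0.5,0.15],
    [-0.2,2.8,8,0.5,0.15],
    [-0.2,2.8,13,0.5,0.15],
    [-0.2,2.8,18,0.5,0.15],
    [-0.2,2.8,22,0.5,0.15],
    [-0.2,2.8,25,0.5,0.15],
    [-0.2,2.8,27.4,0.5,0.15],
    [-0.2,2.8,27.4,0.5,0.15]
  ]
}}

```text
t: 29.4
ee_pos: [0.5373, 0.2201, 0.0212]
ee_rot: [-179.9, -0.7, -161.6]
contact_force: [-17.1, -2.4, 3.9]
opening: 0.0729
```

```bash
python3 - <<'E'
from h import *
st();c=snap('wrist','w29');crop(c,190,220,450,400,3,'w29a');p=read_state()['ee_pos'];print(idr(p))
E
```

```text
t 29.40 p [0.5373 0.2201 0.0212] r [-179.95   -0.74 -161.64] F [-17.1  -2.4   3.9] op 0.0729 q [-10.  40. -27. 107.  27.  40.  56.]
[-0.04207159 -0.04276087]
```

```bash
python3 - <<'E'
from h import *
st();c=snap('scene','s29');crop(c,350,60,510,230,4.5,'s29a');c=snap('top','t29');crop(c,120,130,320,260,3.8,'t29a');st();print(idr(read_state()['ee_pos']))
s=read_state();print(s['moment'],s['qvel'].round(2))
E
```

```text
t 29.45 p [0.5374 0.22   0.0216] r [-179.93   -0.74 -161.65] F [-16.3  -2.5   1.3] op 0.0728 q [-10.  40. -27. 107.  27.  40.  56.]
t 29.55 p [0.5375 0.2199 0.0218] r [-179.93   -0.73 -161.66] F [-16.6  -2.1   0.9] op 0.0724 q [-10.  40. -27. 107.  27.  40.  56.]
[-0.04202244 -0.04290013]
[-0.28537316  3.59748224  0.67101615] [ 0.05 -0.12 -0.03 -0.   -0.    0.11  0.05]
```

Request:
{"name": "drive_tool", "arguments": {
  "moves": [
    [0.4,0,0,0,0.15],
    [0.9,0.2,0,0,0.15],
    [0.9,0.5,0,0,0.15],
    [0.9,0.5,0,0,0.15]
  ]
}}

```text
t: 30.05
ee_pos: [0.5347, 0.2241, 0.0246]
ee_rot: [180.0, 0.0, -161.8]
contact_force: [-0.3, -0.1, -1.2]
opening: 0.0727
```

```bash
python3 - <<'E'
from h import *
st();print(idr(read_state()['ee_pos']));c=snap('wrist','w30');crop(c,190,220,450,400,3,'w30a');W=cloud(c)
hsv=cv2.cvtColor(c['color'],cv2.COLOR_BGR2HSV)
m=(hsv[...,0]<14)&(hsv[...,1]>150)&(c['depth']>0);m[:, :270]=0
m=cv2.erode(m.astype(np.uint8),np.ones((3,3)))>0
P=W[m];d=idr(P);print(np.percentile(d,[1,99],axis=0).round(4),np.percentile(P[:,2],[1,99]).round(3))
for z0 in (.05,.06,.07,.08):
    k=(P[:,2]>z0)&(P[:,2]<z0+.01);print(z0,k.sum(),d[k].mean(0).round(4),d[k,1].min().round(4),d[k,1].max().round(4))
E
```

```text
t 30.05 p [0.5347 0.2241 0.0246] r [ 1.7998e+02  5.0000e-02 -1.6185e+02] F [-0.3 -0.1 -1.2] op 0.0727 q [-10.  39. -27. 108.  27.  39.  55.]
[-0.04328874 -0.03799408]
[[-0.0541 -0.0597]
 [-0.0131 -0.0023]] [0.044 0.12 ]
0.05 1444 [-0.0332 -0.0311] -0.0604 -0.0009
0.06 1911 [-0.0297 -0.0309] -0.0608 -0.0011
0.07 2331 [-0.0255 -0.0302] -0.0608 -0.0009
0.08 2311 [-0.0223 -0.0306] -0.0603 -0.0019
```

Request:
{"name": "drive_tool", "arguments": {
  "moves": [
    [-0.4,0.4,0,-0.5,0.15],
    [-0.8,0.75,0,-0.5,0.15],
    [-1,0.75,0,-0.5,0.15],
    [-1,0.75,0,-0.5,0.15],
    [-1,0.75,0,-0.5,0.15]
  ]
}}

```text
t: 30.72
ee_pos: [0.5414, 0.2337, 0.0244]
ee_rot: [-180.0, -0.0, -161.4]
contact_force: [0.3, -0.4, -0.6]
opening: 0.0725
```

```bash
python3 - <<'E'
from h import *
st();print(idr(read_state()['ee_pos']),read_state()['moment'])
E
```

```text
t 30.73 p [0.5414 0.2337 0.0244] r [-1.8000e+02 -1.0000e-02 -1.6137e+02] F [ 0.3 -0.4 -0.6] op 0.0725 q [-11.  40. -27. 106.  27.  40.  55.]
[-0.03386393 -0.0310938 ] [ 0.01545953  0.00865602 -0.05282165]
```

Request:
{"name": "drive_tool", "arguments": {
  "moves": [
    [-0.2,0,0,0,0.15],
    [-0.3,0,0,0,0.15],
    [-0.3,0,0,0,0.15]
  ]
}}

```text
t: 31.1
ee_pos: [0.5444, 0.2349, 0.0244]
ee_rot: [180.0, 0.0, -161.4]
contact_force: [0.4, -0.1, -0.3]
opening: 0.0723
```

```bash
python3 - <<'E'
from h import *
st();print(idr(read_state()['ee_pos']),read_state()['moment'])
E
```

```text
t 31.10 p [0.5444 0.2349 0.0244] r [ 1.8000e+02  1.0000e-02 -1.6136e+02] F [ 0.4 -0.1 -0.3] op 0.0723 q [-11.  40. -27. 106.  27.  40.  56.]
[-0.03062212 -0.03094708] [ 0.00366085 -0.01798324  0.00152948]
```

Request:
{"name": "drive_tool", "arguments": {
  "moves": [
    [-0.2,0,0,0,0.15],
    [-0.4,0,0,0,0.15],
    [-0.4,0,0,0,0.15]
  ]
}}

```text
t: 31.48
ee_pos: [0.5466, 0.2355, 0.0239]
ee_rot: [-180.0, -0.2, -161.3]
contact_force: [-0.1, 0.0, -0.1]
opening: 0.0728
```

```bash
python3 - <<'E'
from h import *
st();print(idr(read_state()['ee_pos']),read_state()['moment'])
E
```

```text
t 31.48 p [0.5466 0.2355 0.0239] r [-1.7997e+02 -1.6000e-01 -1.6133e+02] F [-0.1  0.  -0.1] op 0.0728 q [-11.  40. -27. 105.  27.  41.  56.]
[-0.02834625 -0.03104613] [ 0.03100134 -0.03541158  0.00442519]
```

Request:
{"name": "drive_tool", "arguments": {
  "newtons": 30,
  "moves": [
    [0.3,0,0,0,0.15],
    [0.3,0,0,0,0.3],
    [0.3,0,0,0,0.5],
    [0.3,0,0,0,1],
    [0.3,0,0,0,1],
    [0.3,0,0,0,1]
  ]
}}

```text
t: 32.22
ee_pos: [0.546, 0.2354, 0.0249]
ee_rot: [180.0, 0.1, -161.4]
contact_force: [-0.6, -0.2, 5.8]
opening: 0.0591
```

Request:
{"name": "drive_tool", "arguments": {
  "moves": [
    [0.5,0,-0.4,0,1],
    [1.2,0,-0.8,0,1],
    [2,0,-1.5,0,1],
    [3,0,-2.5,0,1],
    [3.5,0,-3.5,0,1],
    [4.5,0,-6,0,1],
    [6,0,-10,0,1],
    [8,0,-13,0,1]
  ]
}}

```text
t: 33.22
ee_pos: [0.4693, 0.2098, 0.1564]
ee_rot: [180.0, 0.1, -161.4]
contact_force: [-0.5, -0.4, -0.8]
opening: 0.0595
```

```bash
python3 - <<'E'
from h import *
st();c=snap('scene','s31');crop(c,350,60,510,230,4.5,'s31a');st();goto(.4,.15,.25,110)
E
```

```text
t 33.23 p [0.4693 0.2098 0.1564] r [ 1.7998e+02  9.0000e-02 -1.6136e+02] F [-0.5 -0.4 -0.8] op 0.0595 q [ -6.  25. -34. 110.  18.  50.  60.]
t 33.27 p [0.4678 0.2098 0.1594] r [-179.98    0.2  -161.3 ] F [-1.8 -0.5  1. ] op 0.0593 q [ -6.  25. -34. 110.  18.  50.  60.]
move cm/deg [ 8.34 -3.49 -9.06 88.7 ]
```

```bash
python3 - <<'E'
from h import *
c=snap('scene','s32');st();a=np.radians(-65);f=np.array([np.cos(a),np.sin(a)]);B=np.array([.470,-.263]);p=B-.135*f;print(p);goto(*p,.22,115)
E
```

```text
t 33.33 p [0.4691 0.21   0.1579] r [-179.99    0.26 -161.33] F [-1.   0.6 -0.4] op 0.0593 q [ -6.  25. -34. 110.  18.  50.  60.]
[ 0.41294653 -0.14064845]
move cm/deg [ 16.55 -31.42  -6.21  83.67]
```

Request:
{"name": "drive_tool", "arguments": {
  "moves": [
    [1,-2,-3,0,1],
    [3,-6,-6.2,10,1],
    [5.5,-11,-6.2,20,1],
    [8.5,-16,-6.2,30,1],
    [11,-21,-6.2,40,1],
    [14,-26,-6.2,50,1],
    [16.5,-31.4,-6.2,60,1],
    [16.5,-31.4,-6.2,70,1]
  ]
}}

```text
t: 34.33
ee_pos: [0.4122, -0.1456, 0.216]
ee_rot: [-179.9, 0.0, 127.9]
contact_force: [0.3, 0.6, -0.8]
opening: 0.0591
```

Request:
{"name": "drive_tool", "arguments": {
  "moves": [
    [0,0,0,10,1],
    [0,0,0,13.7,1],
    [0,0,0,13.7,1],
    [0,0,0,13.7,1]
  ]
}}

```text
t: 34.83
ee_pos: [0.4135, -0.1407, 0.2163]
ee_rot: [-180.0, -0.0, 115.0]
contact_force: [-0.1, -0.3, -1.2]
opening: 0.0589
```

```bash
python3 - <<'E'
from h import *
st();c=snap('scene','s33');crop(c,200,60,360,240,4,'s33a');held('s33',(200,40,330,240));snap('wrist','w33');goto(.413,-.1406,.1,115)
E
```

```text
t 34.83 p [ 0.4135 -0.1407  0.2163] r [-1.7999e+02 -1.0000e-02  1.1504e+02] F [-0.1 -0.3 -1.2] op 0.0589 q [ 22.  13. -12. 115.   3.  52.  34.]
s33 799 fwd -0.093..0.099 lat -0.025..0.086 z -0.153..0.074 rect [  1.7 -54.1] [264.3  97.9] 62.5
[[-103.0, -149.0], [-16.0, -194.0], [106.0, 40.0], [19.0, 86.0]]
move cm/deg [ 0.03 -0.04 11.63  0.  ]
```

```bash
python3 - <<'E'
from h import *
held('s33',(250,125,296,172))
c=load('w33');print(world(c,388,220,z=.083),proj(c,[.516,-.145,.083]))
E
```

```text
s33 699 fwd 0.013..0.099 lat -0.026..0.034 z -0.008..0.074 rect [48.  34.8] [60.1 96.2] 65.3
[[-8.0, 28.0], [79.0, -13.0], [104.0, 42.0], [17.0, 82.0]]
[ 0.50818015 -0.14627285  0.083     ] [394.37400074 221.69831333]
```

Request:
{"name": "drive_tool", "arguments": {
  "moves": [
    [0,0,5,0,1],
    [0,0,10,0,1],
    [0,0,13.5,0,1],
    [0,0,14.5,0,1],
    [-1.5,0,14.5,0,1],
    [-2.8,0,14.5,0,1],
    [-3.3,0,14.5,0,1],
    [-3.3,0,14.5,0,1]
  ]
}}

```text
t: 35.92
ee_pos: [0.4278, -0.1713, 0.072]
ee_rot: [179.9, 0.0, 114.9]
contact_force: [0.8, 0.3, -1.4]
opening: 0.0592
```

```bash
python3 - <<'E'
from h import *
st();c=snap('scene','s34');crop(c,200,90,360,270,4,'s34a');held('s34',(250,125,296,222))
E
```

```text
t 35.92 p [ 0.4278 -0.1713  0.072 ] r [1.7995e+02 5.0000e-02 1.1487e+02] F [ 0.8  0.3 -1.4] op 0.0592 q [ 23.  26. -10. 123.   8.  31.  32.]
s34 589 fwd 0.014..0.099 lat -0.022..0.033 z -0.009..0.074 rect [48.2 34.3] [61.2 94.6] 68.3
[[-7.0, 23.0], [81.0, -12.0], [103.0, 45.0], [16.0, 80.0]]
```

```bash
python3 - <<'E'
from h import *
c=load('s34');p=read_state()['ee_pos'];a=np.radians(-65);f=np.array([np.cos(a),np.sin(a),0]);l=np.array([-f[1],f[0],0])
def q(X): return ((proj(c,X)-[200,90])*4).round(0)
for la in(-.0125,0,.0125): print('lip',la,q(p+.081*f+la*l+[0,0,-.012]))
print('peg top',q([.470,-.263,.085]),'foot',q([.470,-.263,.012]), 'face at lip z',q(np.array([.470,-.263,.06])-.011*f))
E
```

```text
lip -0.0125 [229. 477.]
lip 0 [240. 485.]
lip 0.0125 [250. 493.]
peg top [214. 473.] foot [225. 543.] face at lip z [229. 490.]
```

Request:
{"name": "drive_tool", "arguments": {
  "moves": [
    [-0.6,0,0.2,0,1],
    [-1.1,0,0.1,0,1],
    [-1.7,0,-0.5,0,1],
    [-2.3,0,-1.1,0,1],
    [-3,0,-1.6,0,1],
    [-3.7,0,-2,0,1],
    [-4.5,0,-2.3,0,1],
    [-4.5,0,-2.3,0,1]
  ]
}}

```text
t: 36.98
ee_pos: [0.4466, -0.2118, 0.0949]
ee_rot: [180.0, 0.0, 114.9]
contact_force: [-1.3, 2.6, 0.2]
opening: 0.0596
```

```bash
python3 - <<'E'
from h import *
st();c=snap('scene','s35');crop(c,200,90,360,270,4,'s35a');held('s35',(240,125,296,222))
E
```

```text
t 36.98 p [ 0.4466 -0.2118  0.0949] r [1.7997e+02 2.0000e-02 1.1490e+02] F [-1.3  2.6  0.2] op 0.0596 q [ 27.  26. -10. 117.   8.  37.  37.]
s35 597 fwd 0.003..0.083 lat -0.011..0.034 z -0.014..0.067 rect [41.  23.9] [42.8 94.1] 46.6
[[-8.0, 41.0], [60.0, -24.0], [90.0, 7.0], [22.0, 72.0]]
```

Request:
{"name": "drive_tool", "arguments": {
  "moves": [
    [-0.6,0,0,0,1],
    [-1.4,0,-0.1,0,1],
    [-2.2,0,-0.2,0,1],
    [-3,0,-0.3,0,1],
    [-3.9,0,-0.4,0,1],
    [-4.8,0,-0.3,0,1],
    [-5.6,0,-0.3,0,1],
    [-5.6,0,-0.3,0,1]
  ]
}}

```text
t: 38.02
ee_pos: [0.4701, -0.2631, 0.0972]
ee_rot: [-180.0, 0.0, 114.9]
contact_force: [-0.3, 1.0, -1.9]
opening: 0.0595
```

```bash
python3 - <<'E'
from h import *
st();c=snap('scene','s36');crop(c,200,90,360,270,4,'s36a');held('s36',(235,125,296,242))
E
```

```text
t 38.02 p [ 0.4701 -0.2631  0.0972] r [-1.8000e+02  2.0000e-02  1.1489e+02] F [-0.3  1.  -1.9] op 0.0595 q [ 31.  29. -10. 111.   8.  41.  41.]
s36 500 fwd -0.007..0.043 lat -0.016..0.035 z -0.039..0.056 rect [ 8.7 26.7] [ 54.  139.4] 19.2
[[-40.0, 84.0], [6.0, -48.0], [57.0, -30.0], [11.0, 101.0]]
```

Request:
{"name": "drive_tool", "arguments": {
  "moves": [
    [-0.4,0,0,0,1],
    [-0.8,0,0.1,0,1],
    [-0.8,0,0.1,0,1],
    [-0.8,0,0.1,0,1]
  ]
}}

```text
t: 38.58
ee_pos: [0.4734, -0.2696, 0.0965]
ee_rot: [180.0, 0.0, 114.9]
contact_force: [-1.2, 1.9, -1.4]
opening: 0.0596
```

```bash
python3 - <<'E'
from h import *
st();c=snap('scene','s37');crop(c,225,160,285,240,8,'s37a');snap('wrist','w37');topflat('w37',(240,200,400,345),zlo=.1)
E
```

```text
t 38.58 p [ 0.4734 -0.2696  0.0965] r [1.7999e+02 2.0000e-02 1.1494e+02] F [-1.2  1.9 -1.4] op 0.0596 q [ 32.  30. -10. 110.   8.  41.  42.]
w37 11956 centre [ 0.4702 -0.2659  0.1284] z 0.1414 tilt deg 7.0 -14.9
```

```bash
cat >> h.py <<'E'
def face(f,roi):
    c=load(f);W=cloud(c);u0,v0,u1,v1=roi;P=W[v0:v1,u0:u1].reshape(-1,3)
    ce=P.mean(0);A=np.c_[P[:,:2]-ce[:2],np.ones(len(P))];s=np.linalg.lstsq(A,P[:,2],rcond=None)[0]
    a=np.radians(read_state()['ee_rot'][2]);fw=-np.array([np.cos(a),np.sin(a)]);la=np.array([-fw[1],fw[0]])
    print('face z %.4f'%s[2],'slope along fwd %.1f deg, lateral %.1f'%(np.degrees(np.arctan(s[:2]@fw)),np.degrees(np.arctan(s[:2]@la))))
E
python3 - <<'E'
from h import *
face('w37',(280,228,355,318))
E
```

```text
face z 0.1435 slope along fwd -4.0 deg, lateral -0.2
```

Request:
{"name": "drive_tool", "arguments": {
  "moves": [
    [0.7,0,0.3,0,1],
    [1.4,0,1,0,1],
    [1.4,0,2,0,1],
    [1.4,0,2.8,0,1],
    [1.4,0,3.3,0,1],
    [1.4,0,3.6,0,1],
    [1.4,0,3.7,0,1],
    [1.4,0,3.7,0,1]
  ]
}}

```text
t: 39.67
ee_pos: [0.4687, -0.259, 0.0613]
ee_rot: [179.9, 0.3, 114.9]
contact_force: [-2.1, -4.1, 21.1]
opening: 0.0592
```

```bash
python3 - <<'E'
from h import *
st();c=snap('scene','s38');crop(c,225,160,285,240,8,'s38a');snap('wrist','w38');face('w38',(280,228,355,318))
E
```

```text
t 39.67 p [ 0.4687 -0.259   0.0613] r [179.91   0.25 114.86] F [-2.1 -4.1 21.1] op 0.0592 q [ 30.  32.  -9. 113.   9.  35.  40.]
face z 0.1088 slope along fwd -3.5 deg, lateral -0.4
```

Request:
{"name": "drive_tool", "arguments": {
  "moves": [
    [0,0,-0.2,0,1],
    [0,0,-0.2,0,0.28],
    [0,0,-0.2,0,0.24],
    [0,0,-0.2,0,0.2],
    [0,0,-0.2,0,0.15],
    [0,0,-0.4,0,0.12],
    [0,0,-4,0,0.12],
    [0,0,-9,0,0.12]
  ]
}}

```text
t: 40.78
ee_pos: [0.4666, -0.2563, 0.1496]
ee_rot: [-179.9, -0.1, 114.9]
contact_force: [0.4, -0.6, 0.2]
opening: 0.075
```

Request:
{"name": "drive_tool", "arguments": {
  "moves": [
    [0,0,-3,0,0.12],
    [0,0,-5,0,0.12],
    [0,0,-5,0,0.12]
  ]
}}

```text
t: 41.15
ee_pos: [0.4682, -0.2571, 0.2008]
ee_rot: [179.9, 0.1, 114.9]
contact_force: [-0.1, -0.4, 0.3]
opening: 0.075
```

```bash
python3 - <<'E'
from h import *
st();c=snap('scene','s39');crop(c,200,170,360,290,5,'s39a');snap('wrist','w39')
goto(*dr(-.05,-.12),.30,198.7)
E
```

```text
t 41.15 p [ 0.4682 -0.2571  0.2008] r [1.7989e+02 1.4000e-01 1.1493e+02] F [-0.1 -0.4  0.3] op 0.0750 q [ 32.  22. -12. 104.   5.  55.  43.]
move cm/deg [ 32.67  24.84 -10.11 -83.76]
```

```bash
python3 - <<'E'
from h import *
topflat('w39',(285,173,345,228),zlo=.1);face('w39',(298,182,334,220));topflat('w39',(470,175,530,230),zlo=.1);face('w39',(485,185,518,220))
E
```

```text
w39 2553 centre [ 0.4691 -0.2638  0.1062] z 0.1062 tilt deg -0.1 -0.0
face z 0.1083 slope along fwd -43.8 deg, lateral -0.4
w39 2610 centre [ 0.6341 -0.19    0.1058] z 0.1061 tilt deg 0.5 -0.2
face z 0.1070 slope along fwd -9.6 deg, lateral -35.5
```

Request:
{"name": "drive_tool", "arguments": {
  "newtons": 30,
  "moves": [
    [0,0,-5,0,0.15],
    [4,2,-10,-10,0.15],
    [8,5,-10,-20,0.15],
    [13,8,-10,-30,0.15],
    [18,11,-10,-40,0.15],
    [22,15,-10,-50,0.15],
    [26,19,-10,-60,0.15],
    [30,23,-10,-70,0.15]
  ]
}}

```text
t: 42.25
ee_pos: [0.5496, 0.1137, 0.2981]
ee_rot: [-180.0, -0.1, -174.8]
contact_force: [0.8, -1.2, -0.5]
opening: 0.0725
```

Request:
{"name": "drive_tool", "arguments": {
  "moves": [
    [0,0,0,0,0.15],
    [0,0,0,-10,0.15],
    [0,0,0,-13.8,0.15],
    [0,0,0,-13.8,0.15],
    [0,0,0,-13.8,0.15]
  ]
}}

```text
t: 42.88
ee_pos: [0.5493, 0.1117, 0.2989]
ee_rot: [180.0, -0.1, -161.4]
contact_force: [-0.2, -0.6, 0.4]
opening: 0.0724
```

```bash
python3 - <<'E'
from h import *
st();snap('wrist','w40');orange(load('w40'));goto(*dr(-.035,-.118),.20,198.7)
E
```

```text
t 42.88 p [0.5493 0.1117 0.2989] r [ 1.8000e+02 -6.0000e-02 -1.6141e+02] F [-0.2 -0.6  0.4] op 0.0724 q [  9.  22. -37.  91.  14.  72.  78.]
n 3144 px [  0   0 100  43] dr x -0.272..-0.232 y -0.493..-0.449 mid -0.471 z 0.022..0.108
   top profile [(-0.276, 0.044), (-0.27, 0.063), (-0.263, 0.084), (-0.256, 0.107), (-0.249, 0.107), (-0.242, 0.107), (-0.235, 0.107)]
n 3051 px [ 49 132  90  50] dr x -0.108..-0.057 y -0.487..-0.432 mid -0.460 z 0.025..0.108
   top profile [(-0.106, 0.107), (-0.098, 0.107), (-0.09, 0.107), (-0.081, 0.107), (-0.073, 0.107), (-0.065, 0.107), (-0.057, 0.108)]
n 2226 px [315 179  40  67] dr x -0.037..0.060 y -0.149..-0.096 mid -0.123 z 0.053..0.097
   top profile [(-0.032, 0.084), (-0.017, 0.097), (-0.002, 0.093), (0.013, 0.087), (0.028, 0.082), (0.043, 0.077), (0.058, 0.071)]
n 1214 px [  0 369  62  31] dr x 1.236..1.333 y -1.840..-1.563 mid -1.701 z -0.659..-0.548
   top profile [(1.226, -0.649), (1.244, -0.61), (1.261, -0.558), (1.279, -0.555), (1.296, -0.563), (1.314, -0.575), (1.332, -0.583)]
move cm/deg [-3.03  3.11  9.91 -0.08]
```

```bash
python3 - <<'E'
from h import *
c=load('w40');hsv=cv2.cvtColor(c['color'],cv2.COLOR_BGR2HSV);W=cloud(c)
m=(hsv[...,0]<14)&(hsv[...,1]>150)&(c['depth']>0);m[:,:300]=0;m[:,370:]=0
P=W[m];d=idr(P)
for z0 in (.05,.06,.07,.08,.09):
    k=(P[:,2]>z0)&(P[:,2]<z0+.01)&(d[:,0]<0);print(z0,k.sum(),d[k].mean(0).round(4),d[k,1].min().round(4),d[k,1].max().round(4))
E
```

```text
0.05 141 [-0.0361 -0.1224] -0.1499 -0.0939
0.06 167 [-0.0326 -0.1223] -0.1514 -0.093
0.07 242 [-0.0235 -0.123 ] -0.1514 -0.0916
0.08 333 [-0.0192 -0.1235] -0.1513 -0.0932
0.09 369 [-0.0141 -0.1221] -0.1414 -0.1003
```

Request:
{"name": "drive_tool", "arguments": {
  "moves": [
    [-1.5,1.5,3,0,0.15],
    [-2.7,2.8,8,0,0.15],
    [-2.7,2.8,13,0,0.15],
    [-2.7,2.8,17,0,0.15],
    [-2.7,2.8,17,0,0.15],
    [-2.7,2.8,17,0,0.15]
  ]
}}

```text
t: 43.68
ee_pos: [0.5669, 0.148, 0.1309]
ee_rot: [180.0, 0.1, -161.3]
contact_force: [0.0, 0.1, 0.6]
opening: 0.0729
```

```bash
python3 - <<'E'
from h import *
st();c=snap('wrist','w41');hsv=cv2.cvtColor(c['color'],cv2.COLOR_BGR2HSV);W=cloud(c);print(idr(read_state()['ee_pos']))
m=(hsv[...,0]<14)&(hsv[...,1]>150)&(c['depth']>0);m[:,:250]=0;m[:,390:]=0
P=W[m];d=idr(P)
for z0 in (.05,.06,.07,.08,.09):
    k=(P[:,2]>z0)&(P[:,2]<z0+.01)&(d[:,0]<0)&(d[:,0]>-.06);print(z0,k.sum(),d[k].mean(0).round(4),np.percentile(d[k,1],[1,99]).round(4))
goto(*dr(-.035,-.121),.024,198.7)
E
```

```text
t 43.67 p [0.5669 0.148  0.1309] r [ 1.7999e+02  1.0000e-01 -1.6129e+02] F [0.  0.1 0.6] op 0.0729 q [  2.  33. -34. 101.  22.  53.  68.]
[-0.03690018 -0.12054701]
0.05 433 [-0.036  -0.1223] [-0.1498 -0.0947]
0.06 536 [-0.0324 -0.1221] [-0.1512 -0.0927]
0.07 717 [-0.0249 -0.1216] [-0.1516 -0.0922]
0.08 955 [-0.02   -0.1217] [-0.1503 -0.093 ]
0.09 1062 [-0.0148 -0.1219] [-0.141  -0.1029]
move cm/deg [-1.900e-01 -5.000e-02  1.074e+01  1.000e-02]
```

Request:
{"name": "drive_tool", "arguments": {
  "moves": [
    [0,-0.1,4,0,0.15],
    [0,-0.2,7,0,0.15],
    [0,-0.2,9,0,0.15],
    [0,-0.2,10.4,0,0.15],
    [0,-0.2,10.7,0,0.15],
    [-0.3,-0.2,10.7,0,0.15],
    [-0.5,-0.2,10.7,0,0.15],
    [-0.5,-0.2,10.7,0,0.15]
  ]
}}

```text
t: 44.72
ee_pos: [0.572, 0.1474, 0.023]
ee_rot: [180.0, 0.1, -161.3]
contact_force: [-0.4, -0.7, 0.5]
opening: 0.0724
```

```bash
python3 - <<'E'
from h import *
st();print(idr(read_state()['ee_pos']),read_state()['moment']);c=snap('wrist','w42');crop(c,190,220,450,400,3,'w42a')
E
```

```text
t 44.73 p [0.572  0.1474 0.023 ] r [ 1.8000e+02  7.0000e-02 -1.6127e+02] F [-0.4 -0.7  0.5] op 0.0724 q [ -1.  41. -29. 106.  29.  41.  63.]
[-0.0325098  -0.12267116] [-0.00472173  0.03340423  0.01085966]
```

Well aligned. Grip and draw it out along the slope.

Request:
{"name": "drive_tool", "arguments": {
  "newtons": 30,
  "moves": [
    [0,0,0,0,0.3],
    [0,0,0,0,0.5],
    [0,0,0,0,1],
    [0,0,0,0,1],
    [0,0,0,0,1]
  ]
}}

```text
t: 45.4
ee_pos: [0.5716, 0.1473, 0.0227]
ee_rot: [-180.0, 0.0, -161.3]
contact_force: [-0.5, -0.2, 5.5]
opening: 0.0595
```

Request:
{"name": "drive_tool", "arguments": {
  "moves": [
    [0.5,0,-0.4,0,1],
    [1.2,0,-0.8,0,1],
    [2,0,-1.5,0,1],
    [3,0,-2.5,0,1],
    [3.5,0,-3.5,0,1],
    [4.5,0,-6,0,1],
    [6,0,-10,0,1],
    [8,0,-14,0,1]
  ]
}}

```text
t: 46.4
ee_pos: [0.4951, 0.1215, 0.164]
ee_rot: [180.0, 0.0, -161.3]
contact_force: [0.7, -0.2, -0.4]
opening: 0.0594
```

```bash
python3 - <<'E'
from h import *
c=snap('scene','s43');crop(c,320,80,480,230,4.5,'s43a');st();a=np.radians(20);f=np.array([np.cos(a),np.sin(a)]);B=np.array([.516,-.145]);p=B-.135*f;print(p);goto(*p,.22,200)
E
```

```text
t 46.45 p [0.4945 0.1217 0.1684] r [-179.92    0.24 -161.21] F [-1.6 -1.   2. ] op 0.0590 q [  7.  24. -37. 110.  19.  52.  70.]
[ 0.3891415  -0.19117272]
move cm/deg [ 20.05 -26.22  -5.16  -1.21]
```

Request:
{"name": "drive_tool", "arguments": {
  "moves": [
    [2,-1,-4,0,1],
    [5,-5,-5.2,0,1],
    [7.5,-9.5,-5.2,0,1],
    [10,-14,-5.2,0,1],
    [13,-18.5,-5.2,0,1],
    [16.5,-22.5,-5.2,-1,1],
    [20,-26.2,-5.2,-1.2,1],
    [20,-26.2,-5.2,-1.2,1]
  ]
}}

```text
t: 47.45
ee_pos: [0.3882, -0.1944, 0.2145]
ee_rot: [-179.9, -0.1, -160.5]
contact_force: [0.1, 0.9, -1.1]
opening: 0.0594
```

Request:
{"name": "drive_tool", "arguments": {
  "moves": [
    [0,0,0,0,1],
    [0,0,0,0,1]
  ]
}}

```text
t: 47.7
ee_pos: [0.391, -0.1897, 0.2147]
ee_rot: [-180.0, 0.0, -159.9]
contact_force: [-0.6, -0.5, -0.8]
opening: 0.0591
```

```bash
python3 - <<'E'
from h import *
st();c=snap('scene','s44');crop(c,220,60,380,240,4,'s44a');held('s44',(255,90,318,200));snap('wrist','w44');goto(.389,-.191,.22,200)
for f,u,v in (('w39',406,106),):
    c=load(f);print(world(c,u,v,z=.083));crop(c,350,60,470,150,6,'w39b')
c=load('s44');print((proj(c,[.516,-.145,.085])-[220,60])*4,(proj(c,[.516,-.145,.012])-[220,60])*4)
E
```

```text
t 47.70 p [ 0.391  -0.1897  0.2147] r [-1.7999e+02  3.0000e-02 -1.5994e+02] F [-0.6 -0.5 -0.8] op 0.0591 q [ 47.  14. -34. 115.  10.  53. 118.]
s44 518 fwd 0.017..0.103 lat -0.074..0.028 z -0.106..0.073 rect [ 33.1 -15.8] [169.7  94.8] 69.6
[[-41.0, -79.0], [48.0, -112.0], [107.0, 47.0], [18.0, 80.0]]
move cm/deg [ 0.22 -0.04 -0.55  0.06]
[ 0.51119611 -0.14720702  0.083     ]
[305.76503543 595.21537138] [309.58879944 664.8056891 ]
```

```bash
python3 - <<'E'
from h import *
c=load('w39');print(world(c,408,108,z=.074),world(c,390.8,106.7,z=.014))
held('s44',(250,125,297,172))
E
```

```text
[ 0.51655414 -0.14694623  0.074     ] [ 0.51493909 -0.14753608  0.014     ]
s44 508 fwd 0.017..0.103 lat -0.030..0.028 z -0.007..0.073 rect [51.7 36. ] [60.5 95.7] 66.6
[[-4.0, 27.0], [84.0, -11.0], [108.0, 45.0], [20.0, 83.0]]
```

Request:
{"name": "drive_tool", "arguments": {
  "moves": [
    [0,-0.2,5,0,1],
    [0,-0.3,10,0,1],
    [0,-0.3,13.5,0,1],
    [0,-0.3,14.8,0,1],
    [-1.2,-0.3,14.8,0,1],
    [-2.4,-0.3,14.8,0,1],
    [-2.8,-0.3,14.8,0,1],
    [-2.8,-0.3,14.8,0,1]
  ]
}}

```text
t: 48.8
ee_pos: [0.4185, -0.1841, 0.067]
ee_rot: [-180.0, 0.1, -160.0]
contact_force: [-0.1, -0.8, -1.7]
opening: 0.0589
```

```bash
python3 - <<'E'
from h import *
st();c=snap('scene','s45');crop(c,220,90,380,270,4,'s45a');held('s45',(255,150,310,220))
p=read_state()['ee_pos'];a=np.radians(20);d=np.array([.516,-.147])-p[:2];print('f',-(d@[np.cos(a),np.sin(a)]),'lat',d@[-np.sin(a),np.cos(a)])
E
```

```text
t 48.80 p [ 0.4185 -0.1841  0.067 ] r [-1.7995e+02  5.0000e-02 -1.6004e+02] F [-0.1 -0.8 -1.7] op 0.0589 q [ 37.  28. -27. 123.  23.  33. 103.]
s45 493 fwd 0.015..0.103 lat -0.098..0.028 z -0.007..0.072 rect [50.5 29.8] [69.2 93.7] 69.7
[[-5.0, 14.0], [82.0, -19.0], [106.0, 46.0], [19.0, 78.0]]
f -0.10491339038677845 lat 0.0014810487184524154
```

Request:
{"name": "drive_tool", "arguments": {
  "moves": [
    [-0.7,0,0,0,1],
    [-1.3,0,-0.3,0,1],
    [-1.9,0,-0.9,0,1],
    [-2.6,0,-1.5,0,1],
    [-3.3,0,-2.1,0,1],
    [-4,0,-2.6,0,1],
    [-4.8,0,-3,0,1],
    [-4.8,0,-3,0,1]
  ]
}}

```text
t: 49.85
ee_pos: [0.4625, -0.1679, 0.0965]
ee_rot: [180.0, -0.1, -160.1]
contact_force: [-2.8, -1.2, 1.0]
opening: 0.0595
```

```bash
python3 - <<'E'
from h import *
st();c=snap('scene','s46');crop(c,220,90,380,270,4,'s46a');held('s46',(265,150,310,218))
p=read_state()['ee_pos'];a=np.radians(20);d=np.array([.516,-.147])-p[:2];print('f',-(d@[np.cos(a),np.sin(a)]),'lat',d@[-np.sin(a),np.cos(a)])
E
```

```text
t 49.85 p [ 0.4625 -0.1679  0.0965] r [ 1.7999e+02 -7.0000e-02 -1.6006e+02] F [-2.8 -1.2  1. ] op 0.0595 q [ 35.  28. -29. 117.  20.  40. 103.]
s46 631 fwd 0.018..0.089 lat -0.030..0.024 z -0.009..0.067 rect [46.7 25.7] [39.4 93.6] 43.6
[[0.0, 46.0], [65.0, -22.0], [93.0, 5.0], [29.0, 73.0]]
f -0.05748142118939659 lat 0.0013368910774596782
```

Request:
{"name": "drive_tool", "arguments": {
  "moves": [
    [-0.8,0,0,0,1],
    [-1.6,0,-0.1,0,1],
    [-2.5,0,-0.2,0,1],
    [-3.4,0,-0.2,0,1],
    [-4.3,0,-0.2,0,1],
    [-5.2,0,-0.1,0,1],
    [-6,0,0,0,1],
    [-6,0,0,0,1]
  ]
}}

```text
t: 50.9
ee_pos: [0.5203, -0.1468, 0.0962]
ee_rot: [180.0, 0.1, -160.0]
contact_force: [-1.6, -1.7, -0.6]
opening: 0.059
```

```bash
python3 - <<'E'
from h import *
st();c=snap('scene','s47');crop(c,260,150,340,230,8,'s47a');c=snap('wrist','w47');face('w47',(280,228,355,318))
p=read_state()['ee_pos'];a=np.radians(20);d=np.array([.516,-.147])-p[:2];print('f',-(d@[np.cos(a),np.sin(a)]),'lat',d@[-np.sin(a),np.cos(a)])
E
```

```text
t 50.90 p [ 0.5203 -0.1468  0.0962] r [ 1.7999e+02  6.0000e-02 -1.6002e+02] F [-1.6 -1.7 -0.6] op 0.0590 q [ 30.  31. -28. 110.  21.  44. 100.]
face z 0.1431 slope along fwd -4.0 deg, lateral -0.7
f 0.0038012114765074165 lat 0.0013227484379287559
```

```bash
python3 - <<'E'
from h import *
for f in ('w47',):
    c=load(f);hsv=cv2.cvtColor(c['color'],cv2.COLOR_BGR2HSV);W=cloud(c)
    m=(hsv[...,0]<17)&(hsv[...,1]>130)&(W[...,2]>.136)&(W[...,2]<.152);m[:,:240]=0;m[:,400:]=0
    P=W[m];a=np.radians(20);d=P[:,:2]-np.array([.516,-.147]);fw=d@[np.cos(a),np.sin(a)];la=d@[-np.sin(a),np.cos(a)]
    print(np.percentile(fw,[1,99]).round(4),np.percentile(la,[1,99]).round(4))
E
```

```text
[-0.0258  0.0321] [-0.0306  0.0283]
```

Request:
{"name": "drive_tool", "arguments": {
  "moves": [
    [0.4,0,0.3,0,1],
    [0.8,0.1,1,0,1],
    [0.8,0.1,2,0,1],
    [0.8,0.1,2.8,0,1],
    [0.8,0.1,3.2,0,1],
    [0.8,0.1,3.3,0,1],
    [0.8,0.1,3.3,0,1]
  ]
}}

```text
t: 51.88
ee_pos: [0.5116, -0.1491, 0.0635]
ee_rot: [-180.0, 0.0, -160.1]
contact_force: [0.5, -0.1, -0.8]
opening: 0.0594
```

```bash
python3 - <<'E'
from h import *
st();c=snap('wrist','w48');face('w48',(280,228,355,318))
E
```

```text
t 51.88 p [ 0.5116 -0.1491  0.0635] r [-1.8000e+02  1.0000e-02 -1.6006e+02] F [ 0.5 -0.1 -0.8] op 0.0594 q [ 29.  33. -27. 113.  23.  39.  98.]
face z 0.1103 slope along fwd -6.4 deg, lateral -0.7
```

Request:
{"name": "drive_tool", "arguments": {
  "moves": [
    [0,0,0.15,0,1],
    [0,0,0.15,0,0.28],
    [0,0,0.15,0,0.24],
    [0,0,0.15,0,0.2],
    [0,0,0.15,0,0.15],
    [0,0,0,0,0.12],
    [0,0,-4,0,0.12],
    [0,0,-9,0,0.12]
  ]
}}

```text
t: 52.92
ee_pos: [0.5107, -0.1489, 0.1538]
ee_rot: [179.9, -0.1, -160.0]
contact_force: [0.8, -0.8, 0.2]
opening: 0.075
```

Request:
{"name": "drive_tool", "arguments": {
  "moves": [
    [0,0,-5,0,0.12],
    [0,0,-10,0,0.12],
    [0,0,-13,0,0.12],
    [0,0,-13,0,0.12]
  ]
}}

```text
t: 53.42
ee_pos: [0.5126, -0.1491, 0.2858]
ee_rot: [-179.8, 0.2, -160.1]
contact_force: [-0.5, -1.1, -1.6]
opening: 0.0749
```

```bash
python3 - <<'E'
from h import *
st();c=snap('wrist','w49');c=snap('scene','s49');crop(c,200,170,360,290,5,'s49a')
E
```

```text
t 53.42 p [ 0.5126 -0.1491  0.2858] r [-179.84    0.21 -160.07] F [-0.5 -1.1 -1.6] op 0.0749 q [ 35.  19. -33.  96.  11.  68. 109.]
```

```bash
python3 - <<'E'
from h import *
for n,r in (('BR',(205,75,275,135)),('BL',(285,140,345,205)),('TR',(230,190,292,260))): print(n);topflat('w49',r,zlo=.1)
topflat('w49',(140,150,222,220),40,90,zlo=.1)
c=load('s49');crop(c,270,215,315,275,10,'s49b')
E
```

```text
BR
w49 2130 centre [ 0.4689 -0.2647  0.1062] z 0.1062 tilt deg 0.2 -0.3
BL
w49 1584 centre [ 0.5194 -0.1466  0.1061] z 0.1061 tilt deg 0.2 -0.0
TR
w49 1316 centre [ 0.6245 -0.192   0.1051] z 0.1062 tilt deg -3.2 0.1
w49 1392 centre [ 0.6013 -0.3141  0.1063] z 0.1063 tilt deg -0.2 0.0
```

```bash
python3 - <<'E'
from h import *
goto(.625,-.192,.2,116)
E
```

```text
move cm/deg [-9.25 -7.91  8.3  83.93]
```

Request:
{"name": "drive_tool", "arguments": {
  "moves": [
    [-2,0,0,10,0.12],
    [-5,0,0,20,0.12],
    [-8,0,0,30,0.12],
    [-9.1,0,0,40,0.12],
    [-9.1,0.1,0,50,0.12],
    [-9.1,0.1,0,60,0.12],
    [-9.1,0.1,0,70,0.12],
    [-9.1,0.1,0,80,0.12]
  ]
}}

```text
t: 54.52
ee_pos: [0.5959, -0.1171, 0.2815]
ee_rot: [-179.9, -0.1, 119.6]
contact_force: [-0.2, -0.4, -0.3]
opening: 0.0755
```

Request:
{"name": "drive_tool", "arguments": {
  "moves": [
    [0,0,0,4,0.12],
    [0,0,0,4,0.12],
    [0,0,0,4,0.12]
  ]
}}

```text
t: 54.9
ee_pos: [0.5963, -0.1171, 0.2825]
ee_rot: [-179.9, -0.0, 116.0]
contact_force: [0.1, 0.3, -0.0]
opening: 0.0753
```

```bash
python3 - <<'E'
from h import *
st();c=snap('wrist','w50')
E
```

```text
t 54.90 p [ 0.5963 -0.1171  0.2825] r [-1.7993e+02 -5.0000e-02  1.1604e+02] F [ 0.1  0.3 -0. ] op 0.0753 q [ 15.  24. -13.  86.   6.  70.  27.]
```

```bash
python3 - <<'E'
from h import *
for n,r in (('BR',(160,205,212,250)),('BL',(225,135,282,195)),('TR',(285,200,340,252))): print(n);topflat('w50',r,zlo=.1)
c=load('w50');crop(c,270,180,360,260,8,'w50a');goto(.625,-.192,.2,116)
E
```

```text
BR
w50 1451 centre [ 0.4709 -0.2629  0.1046] z 0.1061 tilt deg -0.2 -1.0
BL
w50 1725 centre [ 0.5227 -0.1438  0.1061] z 0.1062 tilt deg -0.2 -0.3
TR
w50 1375 centre [ 0.6258 -0.1902  0.1053] z 0.1062 tilt deg 0.1 -0.6
move cm/deg [-7.98 -0.71  8.28  0.02]
```

Request:
{"name": "drive_tool", "arguments": {
  "moves": [
    [-4,-0.3,2,0,0.1],
    [-7.9,-0.65,6,0,0.1],
    [-7.9,-0.65,12,0,0.1],
    [-7.9,-0.65,16,0,0.1],
    [-7.9,-0.65,16,0,0.1],
    [-7.9,-0.65,16,0,0.1]
  ]
}}

```text
t: 55.7
ee_pos: [0.6264, -0.1912, 0.1251]
ee_rot: [179.9, 0.1, 116.0]
contact_force: [0.1, -0.7, 0.4]
opening: 0.0769
```

```bash
python3 - <<'E'
from h import *
st();c=snap('wrist','w51');W=cloud(c);topflat('w51',(230,190,400,350),zlo=.103);goto(.6255,-.1905,.058,116)
E
```

```text
t 55.70 p [ 0.6264 -0.1912  0.1251] r [1.7990e+02 7.0000e-02 1.1596e+02] F [ 0.1 -0.7  0.4] op 0.0769 q [ 20.  36. -12.  91.   8.  54.  31.]
w51 4722 centre [ 0.6265 -0.1917  0.1063] z 0.1063 tilt deg 0.0 -0.1
move cm/deg [ 0.12 -0.08  6.77 -0.05]
```

Request:
{"name": "drive_tool", "arguments": {
  "newtons": 20,
  "moves": [
    [0,0,4,0,0.12],
    [0,0,6.3,0,0.12],
    [0,0,6.6,0,0.12],
    [0,0,6.6,0,0.12],
    [0,0,6.6,0,0.3],
    [0,0,6.6,0,0.5],
    [0,0,6.6,0,0.5],
    [0,0,6.6,0,0.5]
  ]
}}

```text
t: 56.75
ee_pos: [0.6266, -0.1913, 0.0592]
ee_rot: [179.9, 0.1, 115.9]
contact_force: [0.1, 0.1, 6.5]
opening: 0.0597
```

Request:
{"name": "drive_tool", "arguments": {
  "moves": [
    [0,0,-0.3,0,0.5],
    [-0.1,0.4,-0.4,0,0.5],
    [-0.2,0.8,-0.4,0,0.5],
    [-0.2,1.1,-0.4,0,0.5],
    [-0.2,1.1,-0.2,0,0.5],
    [-0.2,1.1,0,0,0.5],
    [-0.2,1.1,0.05,0,0.5],
    [-0.2,1.1,0.05,0,0.5]
  ]
}}

```text
t: 57.75
ee_pos: [0.6373, -0.1875, 0.0587]
ee_rot: [179.9, 0.1, 116.0]
contact_force: [-0.8, 1.9, 13.3]
opening: 0.0593
```

Request:
{"name": "drive_tool", "arguments": {
  "moves": [
    [0,0,0,0,0.28],
    [0,0,0,0,0.22],
    [0,0,0,0,0.15],
    [0,0,0,0,0.12],
    [0,0,-3,0,0.12],
    [0,0,-8,0,0.12],
    [0,0,-8,0,0.12]
  ]
}}

```text
t: 58.62
ee_pos: [0.6386, -0.1885, 0.141]
ee_rot: [179.7, 0.3, 115.9]
contact_force: [-0.0, -1.2, -0.3]
opening: 0.0753
```

```bash
python3 - <<'E'
from h import *
st();c=snap('wrist','w52');topflat('w52',(230,180,400,350),zlo=.101);c=snap('scene','s52');crop(c,200,170,360,290,5,'s52a')
E
```

```text
t 58.62 p [ 0.6386 -0.1885  0.141 ] r [179.68   0.25 115.92] F [-0.  -1.2 -0.3] op 0.0753 q [ 19.  35. -12.  89.   8.  56.  31.]
w52 4222 centre [ 0.6361 -0.1876  0.1062] z 0.1063 tilt deg 0.1 -0.2
```

```bash
python3 - <<'E'
from h import *
st();print(dr(.1,0));goto(*dr(.1,0),.32,108.7)
E
```

```text
t 58.73 p [ 0.6362 -0.1881  0.1372] r [1.7997e+02 3.0000e-02 1.1593e+02] F [-0.2  0.9 -0.1] op 0.0751 q [ 19.  36. -12.  89.   8.  56.  31.]
[0.65822103 0.3060613 ]
move cm/deg [ 43.48  23.59 -18.28   7.23]
```

Request:
{"name": "drive_tool", "arguments": {
  "newtons": 60,
  "moves": [
    [0,0,-6,0,0.12],
    [0,0,-12,0,0.5],
    [2,1,-18.3,0,1],
    [7,3.5,-18.3,2,1],
    [12,6,-18.3,4,1],
    [17,9,-18.3,6,1],
    [22,12,-18.3,7.2,1],
    [27,15,-18.3,7.2,1]
  ]
}}

```text
t: 59.72
ee_pos: [0.6525, 0.1219, 0.3183]
ee_rot: [-179.9, 0.0, 108.7]
contact_force: [0.3, 0.1, 1.0]
opening: 0.0002
```

Request:
{"name": "drive_tool", "arguments": {
  "moves": [
    [5,2.5,0,0,1],
    [10,5,0,0,1],
    [14,7,0,0,1],
    [14,7,0,0,1],
    [14,7,0,0,1]
  ]
}}

```text
t: 60.35
ee_pos: [0.6742, 0.2746, 0.3184]
ee_rot: [-179.9, 0.1, 108.7]
contact_force: [-0.6, -1.3, 0.9]
opening: -0.0006
```

```bash
python3 - <<'E'
from h import *
st();print(idr(read_state()['ee_pos']));goto(*dr(.1,0),.209,108.7);c=snap('wrist','w53');c=snap('scene','s53');crop(c,350,30,510,200,4.5,'s53a')
E
```

```text
t 60.35 p [0.6742 0.2746 0.3184] r [-1.7987e+02  7.0000e-02  1.0872e+02] F [-0.6 -1.3  0.9] op -0.0006 q [-20.  35. -13.  61.   8.  85. -13.]
[ 0.10502737 -0.03494488]
move cm/deg [ 3.49 -0.5  10.94  0.02]
```

Request:
{"name": "drive_tool", "arguments": {
  "moves": [
    [3.5,0,0,0,1],
    [3.5,-0.5,4,0,1],
    [3.5,-0.5,8,0,1],
    [3.5,-0.5,10.9,0,1],
    [3.5,-0.5,10.9,0,1],
    [3.5,-0.5,10.9,0,1]
  ]
}}

```text
t: 61.2
ee_pos: [0.6592, 0.3064, 0.2126]
ee_rot: [179.9, -0.0, 108.7]
contact_force: [-0.3, -0.1, 0.8]
opening: -0.0001
```

```bash
python3 - <<'E'
from h import *
s=st(); print(s)
from bench import *
p=read_state()['ee_pos']; print(p, idr(np.array(p[:2])))
snap('scene','s60')
E
ls -t pics | head -2
```

```text
t 61.20 p [0.6592 0.3064 0.2126] r [ 1.7989e+02 -1.0000e-02  1.0866e+02] F [-0.3 -0.1  0.8] op -0.0001 q [-22.  38. -14.  72.   9.  71. -17.]
None
[0.6591624  0.30641007 0.21263039] [1.01003498e-01 2.85421690e-05]
s60.npz
s60.png
```

View pics/s60.png

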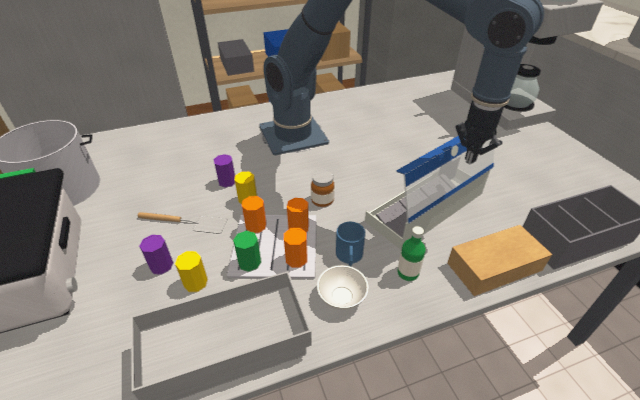

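Request:
{"name": "drive_tool", "arguments": {
  "moves": [
    [0,-2.0,-0.1,0,1],
    [0,-3.7,-0.2,0,1],
    [0,-4.7,0.1,0,1],
    [0,-5.7,0.5,0,1],
    [0,-6.7,0.9,0,1],
    [0,-7.7,1.4,0,1],
    [0,-8.65,1.9,0,1],
    [0,-8.65,1.9,0,1]
  ]
}}

```text
t: 62.25
ee_pos: [0.5752, 0.2787, 0.1912]
ee_rot: [-179.9, 0.0, 108.8]
contact_force: [1.8, 0.3, 0.8]
opening: 0.0
```

```bash
python3 - <<'E'
from h import *
from bench import *
p=read_state()['ee_pos']; print(p, idr(np.array(p[:2])))
snap('scene','s61')
c=load('s61') if True else None
crop(c,340,80,540,260,4,'s61c')
E
```

```text
[0.57519328 0.27874957 0.19120315] [0.01259877 0.00074983]
```

View pics/s61c.png

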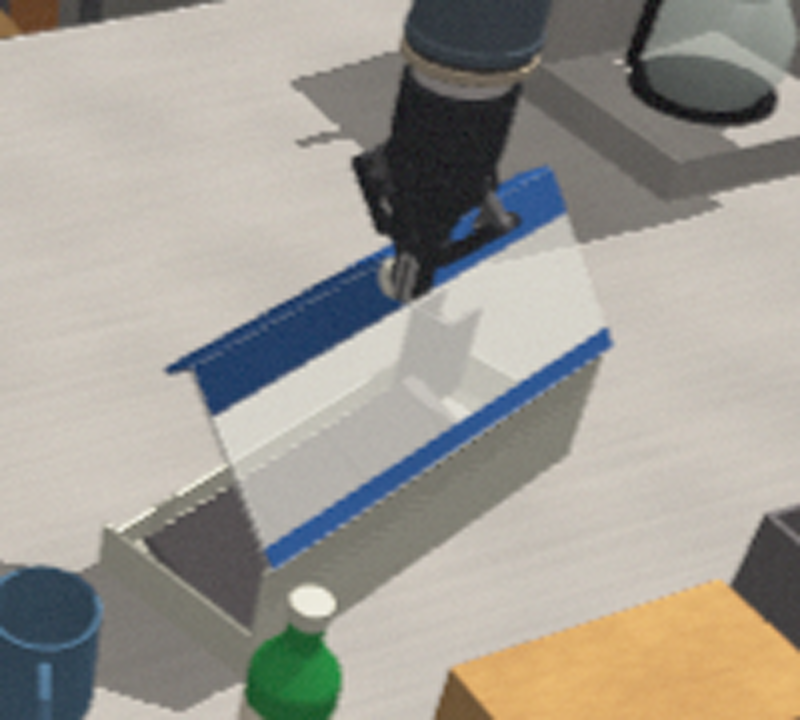

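The picture shows the cover about halfway down, with the fingers pushing near the press spot (crop 400,280). I'll carry on along the arc.

Request:
{"name": "drive_tool", "arguments": {
  "moves": [
    [0,-0.95,0.6,0,1],
    [0,-1.85,1.3,0,1],
    [0,-2.7,2.1,0,1],
    [0,-3.45,3.0,0,1],
    [0,-4.1,3.9,0,1],
    [0,-4.75,4.9,0,1],
    [0,-5.75,7.1,0,1],
    [0,-5.75,7.1,0,1]
  ]
}}

```text
t: 63.3
ee_pos: [0.5197, 0.2597, 0.1193]
ee_rot: [-179.7, 0.1, 108.8]
contact_force: [-0.8, -1.2, 1.9]
opening: -0.0004
```

```bash
python3 - <<'E'
from h import *
from bench import *
p=read_state()['ee_pos']; print(p, idr(np.array(p[:2])))
snap('scene','s62')
c=load('s62')
crop(c,340,80,540,260,4,'s62c')
E
```

```text
[0.51965326 0.25965169 0.1192826 ] [-0.04613234  0.00046697]
```

View pics/s62c.png

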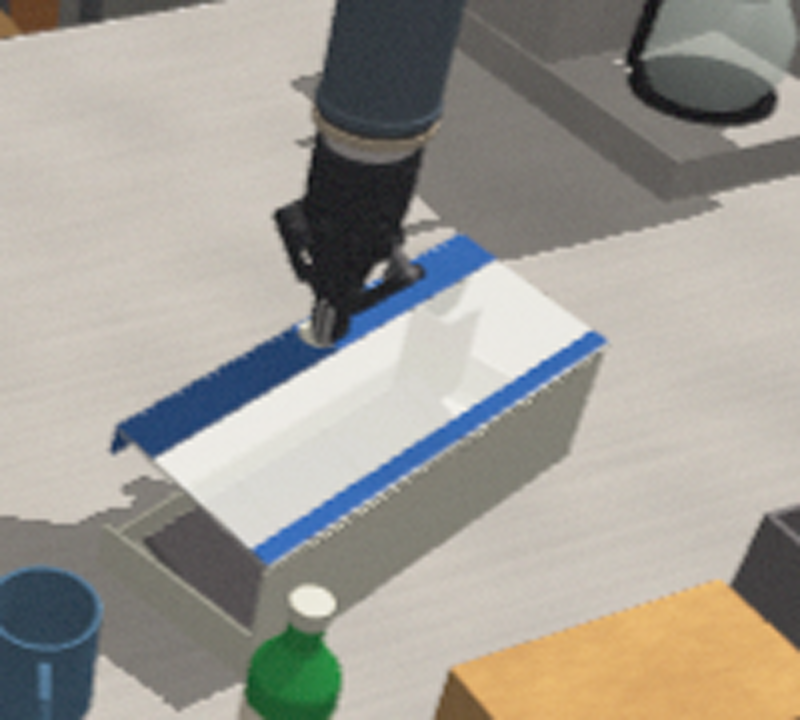

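The cover is nearly shut, with the fingers on the white press spot (crop 320,335). Next is the final press, done slowly.

Request:
{"name": "drive_tool", "arguments": {
  "moves": [
    [0,-0.45,1.2,0,1],
    [0,-0.75,2.2,0,1],
    [0,-0.9,2.7,0,1],
    [0,-1.0,3.1,0,1],
    [0,-1.05,3.4,0,1],
    [0,-1.05,3.55,0,1],
    [0,-1.05,3.55,0,1],
    [0,-1.05,3.55,0,1]
  ]
}}

```text
t: 64.35
ee_pos: [0.5118, 0.2573, 0.0854]
ee_rot: [-180.0, -0.0, 108.7]
contact_force: [1.1, 1.1, 2.5]
opening: -0.0001
```

Request:
{"name": "drive_tool", "arguments": {
  "moves": [
    [0,0,0.1,0,1],
    [0,0,0.2,0,1],
    [0,0,0.2,0,1]
  ]
}}

```text
t: 64.72
ee_pos: [0.5119, 0.2573, 0.0833]
ee_rot: [-180.0, -0.0, 108.7]
contact_force: [0.3, 0.0, 2.2]
opening: -0.0003
```

Request:
{"name": "drive_tool", "arguments": {
  "moves": [
    [0,0,0.1,0,1],
    [0,0,0.2,0,1],
    [0,0,0.2,0,1]
  ]
}}

```text
t: 65.1
ee_pos: [0.5121, 0.2574, 0.0828]
ee_rot: [179.9, 0.0, 108.7]
contact_force: [-4.0, -2.5, 19.5]
opening: -0.0001
```

The force jumped to 19.5 N, so the cover is at its stop. Lifting straight up now.

Request:
{"name": "drive_tool", "arguments": {
  "moves": [
    [0,0,-0.5,0,1],
    [0,0,-2,0,1],
    [0,0,-5,0,1],
    [0,0,-9,0,1],
    [0,0,-13,0,1],
    [0,0,-17,0,1],
    [0,0,-21,0,1],
    [0,0,-21,0,1]
  ]
}}

```text
t: 66.1
ee_pos: [0.5128, 0.2581, 0.295]
ee_rot: [179.7, -0.1, 108.7]
contact_force: [0.1, -0.6, -0.4]
opening: 0.0001
```

```bash
python3 - <<'E'
from h import *
snap('scene','s63'); snap('wrist','w63')
st()
E
```

```text
t 66.20 p [0.5116 0.2571 0.2916] r [-179.99    0.    108.74] F [-0.1  0.  -0.4] op 0.0000 q [-21.  21. -16.  90.   6.  70. -19.]
```

View pics/s63.png

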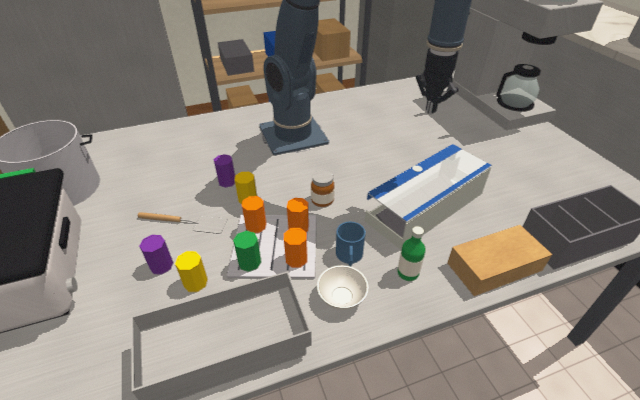

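View pics/w63.png

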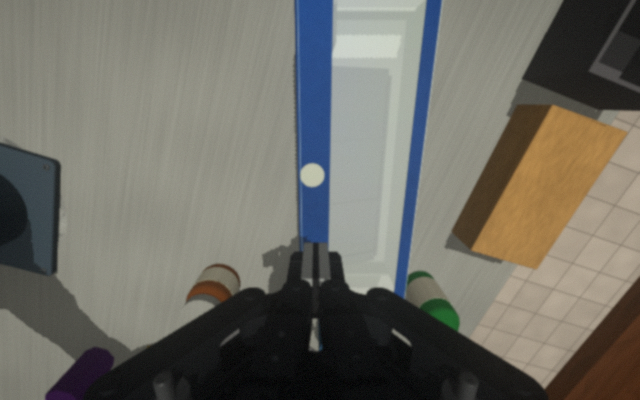

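The cover looks shut: the press spot is at (417,169) in the scene view and (312,175) in the wrist view. I'll wait a little, then measure its height and recheck the tumblers.

Request:
{"name": "drive_tool", "arguments": {
  "moves": [
    [0,0,-3,0,1],
    [0,0,-6,0,1],
    [0,0,-6,0,1],
    [0,0,-6,0,1],
    [0,0,-6,0,1],
    [0,0,-6,0,1],
    [0,0,-6,0,1],
    [0,0,-6,0,1]
  ]
}}

```text
t: 67.2
ee_pos: [0.5119, 0.2573, 0.3514]
ee_rot: [-180.0, -0.0, 108.7]
contact_force: [-0.1, -0.0, -0.5]
opening: 0.0001
```

```bash
python3 - <<'E'
from h import *
goto(.545,-.10,.36)
c=snap('top','t64')
E
```

```text
move cm/deg [-34.9   -8.35  -0.86   0.  ]
```

View pics/t64.png

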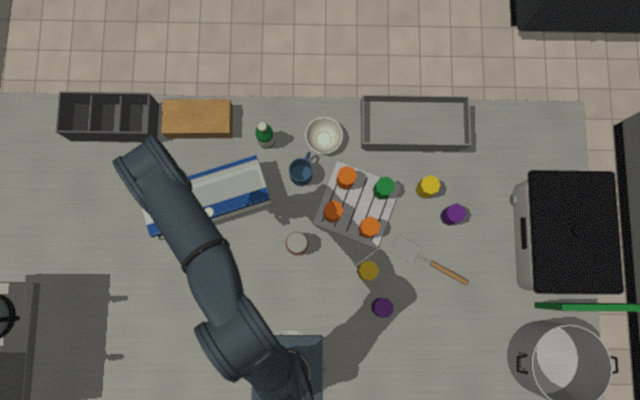

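Request:
{"name": "drive_tool", "arguments": {
  "moves": [
    [-5,-1,-1,0,1],
    [-10,-3,-1,0,1],
    [-15,-4,-1,0,1],
    [-20,-6,-1,0,1],
    [-26,-7,-1,0,1],
    [-32,-8,-1,0,1],
    [-37,-8,-1,0,1],
    [-44,-8,-1,0,1]
  ]
}}

```text
t: 68.3
ee_pos: [0.5756, -0.1787, 0.3619]
ee_rot: [179.9, -0.0, 108.8]
contact_force: [1.3, -0.5, -0.1]
opening: -0.0001
```

Request:
{"name": "drive_tool", "arguments": {
  "moves": [
    [0,0,0,0,1],
    [0,0,0,0,1],
    [0,0,0,0,1]
  ]
}}

```text
t: 68.68
ee_pos: [0.5752, -0.1765, 0.3617]
ee_rot: [180.0, -0.0, 108.9]
contact_force: [0.2, -0.3, 0.6]
opening: -0.0
```

```bash
python3 - <<'E'
from h import *
st(); snap('wrist','w65'); snap('scene','s65')
E
```

```text
t 68.67 p [ 0.5752 -0.1765  0.3617] r [ 1.7997e+02 -2.0000e-02  1.0885e+02] F [ 0.2 -0.3  0.6] op -0.0000 q [16. 21. -5. 78.  2. 80. 30.]
```

View pics/w65.png

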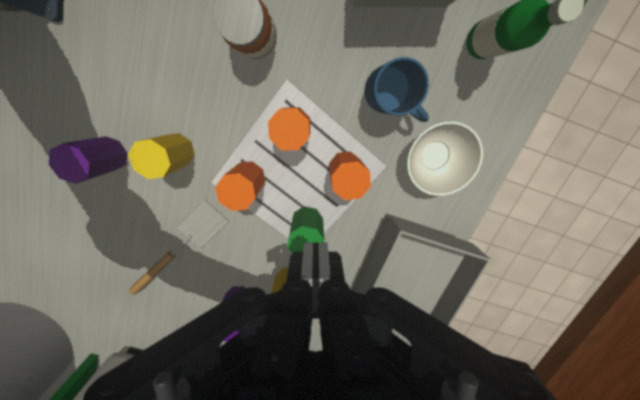

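View pics/s65.png

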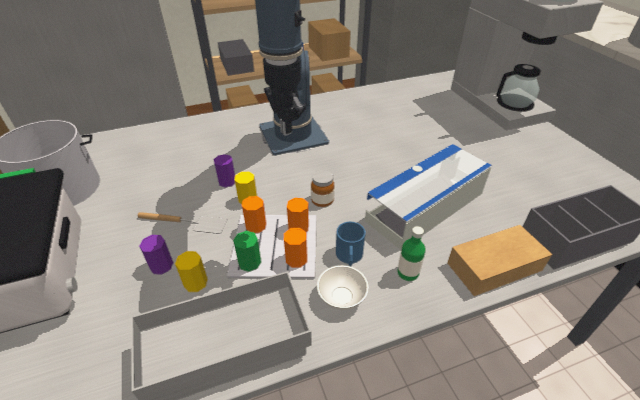

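```bash
python3 - <<'E'
from h import *
topflat('w65',(260,95,320,160)); topflat('w65',(320,140,380,210)); topflat('w65',(205,150,275,220)); topflat('w65',(285,200,328,245),50,80)
c=load('s65'); 
for n,(u,v) in {'spot':(417,169)}.items():
    d=np.median(c['depth'][v-1:v+2,u-1:u+2]); print(world(c,u,v,d=d))
a=load('s63');print(np.median(c['depth'][150:230,375:490]-a['depth'][150:230,375:490]))
E
```

```text
w65 1236 centre [ 0.5222 -0.1446  0.1062] z 0.1061 tilt deg -0.0 -0.2
w65 1085 centre [ 0.6354 -0.1874  0.106 ] z 0.1061 tilt deg 0.1 -0.2
w65 1063 centre [ 0.4712 -0.2632  0.1055] z 0.1062 tilt deg -0.2 -0.5
w65 285 centre [ 0.6009 -0.3038  0.1064] z 0.1062 tilt deg -0.1 1.3
[0.5131189  0.25367616 0.12391316]
2.3007393e-05
```

All checks pass: the three orange tops are level at z ≈ 0.106, and the cover hasn't moved in over 2 s. Handing the job in.

```bash
python3 - <<'E'
from bench import *
print(finish_job())
E
```

```text
the job is handed in; nothing more can be done
None
```

I pressed the cover and it sprang open. I then stood all three orange tumblers upside down on their own pegs and pushed the cover down until it latched. The job was handed in at about 69 s of the 210 s, with the arm clear at 0.36 m.

**Last checks**
- **Orange tumblers:** all three tops are level at z ≈ 0.106 m, tilted at most 0.5°. They are within about 6 mm of their peg axes.
- **Green tumbler:** it is still upright on its peg at the same height. The fingers partly hid it in the last picture, so its 1.3° tilt reading is less reliable.
- **Cover:** it stayed shut for over 2 s after I let go. The press spot read 121 mm in the wrist view and 124 mm in the scene view, against 120 mm expected.
- **Other objects:** the jar, mug, bowl, soap, spatula and look-alike tumblers look undisturbed.

**What disagreed or went wrong**
- **Finger tip height:** the real shut-finger tips sit about 23 mm above the reported TCP height, which does not match the text, so I corrected for it.
- **Knocked tumbler:** the one at (0.636, -0.188) moved about 11 mm at around 50 s, and I regripped and recentred it.
- **Contact forces:** there was one brief contact of about 17 N while approaching the second tumbler, and 19.5 N at the fingertips when the cover reached its stop.

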